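Strip the hoods off the jars and pack the carton

TASK

Some or all of the three jars on the packing table sit stuck inside square blue hoods. Lift every hood off its jar without lifting the jar along with it (slide the jar's foot under the yellow ledges of the jig, which hold it down) and stand the hoods, open side down, in the grey tray. Stand all three jars, bare, upright in the carton, and once they are all in, close its flap fully; leave the label roll, the clear bottle and the tape roll where they are.

Things in the scene. Friction and masses are not known exactly. Their poses are not given: they have to be found in the camera images.
- jar_a: one of three identical closed jars, about 0.1 kg, stiff: amber round body 42 in diameter with a white screw cap of the same diameter, on a flat black foot disc 64 in diameter and 5 thick; 76 tall over all. Origin: centre of the underside, z up. It starts standing on the table, under the hood of the same letter if that hood is there, else bare
- jar_b: one of three identical closed jars, about 0.1 kg, stiff: amber round body 42 in diameter with a white screw cap of the same diameter, on a flat black foot disc 64 in diameter and 5 thick; 76 tall over all. Origin: centre of the underside, z up. It starts standing on the table, under the hood of the same letter if that hood is there, else bare
- jar_c: one of three identical closed jars, about 0.1 kg, stiff: amber round body 42 in diameter with a white screw cap of the same diameter, on a flat black foot disc 64 in diameter and 5 thick; 76 tall over all. Origin: centre of the underside, z up. It starts standing on the table, under the hood of the same letter if that hood is there, else bare
- hood_a: blue square hood over the jar of the same letter: box 56 x 56 (sides along its x, y), 56 tall, open below, 0.07 kg. Origin: centre of the lower rim, z up. Seated, its rim is 24 above the table. Two inner spring pads (2.5 N each) pinch the jar: a plain lift takes the jar along; free once 50 above its seat. Slide it by the hood without pressing down. None if absent
- hood_b: blue square hood over the jar of the same letter: box 56 x 56 (sides along its x, y), 56 tall, open below, 0.07 kg. Origin: centre of the lower rim, z up. Seated, its rim is 24 above the table. Two inner spring pads (2.5 N each) pinch the jar: a plain lift takes the jar along; free once 50 above its seat. Slide it by the hood without pressing down. None if absent
- hood_c: blue square hood over the jar of the same letter: box 56 x 56 (sides along its x, y), 56 tall, open below, 0.07 kg. Origin: centre of the lower rim, z up. Seated, its rim is 24 above the table. Two inner spring pads (2.5 N each) pinch the jar: a plain lift takes the jar along; free once 50 above its seat. Slide it by the hood without pressing down. None if absent
- jig: fixed jig on the table: straight channel along its x, open at -x, closed at +x. Two yellow ledges (underside 11, top 17 above the table) leave a slot 50 wide for the jar's body; under them the channel is 72 wide for the foot. Ledges from x = -35 to 45, flared lead-ins to x = -56. Jars slide in on the bare table. 100 wide (y). Origin on the table at the seat
- jig_seat (a point): where a jar's origin lies when it is well under the ledges (on the table, mid-slot; the closed end stops it 6 farther in). Axes as jig; slide in along +x
- jig_mouth (a point): point on the table 90 before the seat along the jig's -x, clear of the ledges: line a jar up here before sliding in, and bring it out to here before lifting it
- tray: fixed grey tray, 310 (its x) x 110 (its y), rim 14 high, walls and floor 4 thick. Origin: centre of its underside. Room for three hoods side by side along x
- carton: fixed open cardboard box, 290 (its x) x 140 (its y) x 86 high, walls and floor 5 thick. Origin: centre of its underside. Room for three jars in a row along x. Its flap is hinged on its +y rim
- flap (a joint): angle of the carton's flap: 0 shut (flat on the rim), 1.57 upright, up to 1.85 leaning outward. The flap is 140 long from hinge to edge, 290 wide, 5 thick; it stays wherever it is left (stiff hinge, about 0.13 N m of friction) and is pushed over from its outer side and pressed down to 0
- flap_hinge (a point): middle of the hinge line, on the carton's +y rim 86 above the table; axis along the carton's x
- flap_edge (a point): middle of the flap's free edge, on its outer (upper when shut) face
- label_roll: bystander: white paper label roll lying flat, 70 across, 30 high. Origin: centre of underside
- clear_bottle: bystander: clear square bottle with white cap, 45 x 45, 130 tall. Origin: centre of underside
- tape_roll: bystander: amber tape roll lying flat, 80 across, 24 high. Origin: centre of underside
There are look-alikes about, which are no part of the job. Leave any green look-alike of the hood_a alone.

How it is judged (in metres and radians):
On the way, in this order (a step that is already met when the one before it is completed fails the run):
1. all the jars stand in the carton while its flap is still open (x of jar_a in the frame of carton between -0.12 and 0.12 m and y of jar_a in the frame of carton between -0.05 and 0.05 m and z of each of jar_a, jar_b, jar_c in the frame of carton below 0.012 m and angle between each of jar_a, jar_b, jar_c's own z axis and vertical below 0.15 rad and x of jar_b in the frame of carton between -0.12 and 0.12 m and y of jar_b in the frame of carton between -0.05 and 0.05 m and x of jar_c in the frame of carton between -0.12 and 0.12 m and y of jar_c in the frame of carton between -0.05 and 0.05 m and value of joint flap above 0.6 rad), for 0.2 s.
2. the flap is shut (value of joint flap below 0.06 rad), for 0.2 s.
At the end, for the whole second after the job is handed in: every jar stands upright (within 0.15 rad) on the carton's floor, every hood stands open side down (within 0.15 rad) on the tray's floor, the flap is shut to within 0.06 rad, and all is at rest (x of jar_a in the frame of carton between -0.12 and 0.12 m and y of jar_a in the frame of carton between -0.05 and 0.05 m and z of each of jar_a, jar_b, jar_c in the frame of carton below 0.012 m and angle between each of jar_a, jar_b, jar_c, hood_a, hood_b, hood_c's own z axis and vertical below 0.15 rad and x of jar_b in the frame of carton between -0.12 and 0.12 m and y of jar_b in the frame of carton between -0.05 and 0.05 m and x of jar_c in the frame of carton between -0.12 and 0.12 m and y of jar_c in the frame of carton between -0.05 and 0.05 m and x of hood_a in the frame of tray between -0.14 and 0.14 m and y of hood_a in the frame of tray between -0.04 and 0.04 m and z of each of hood_a, hood_b, hood_c in the frame of tray below 0.012 m and x of hood_b in the frame of tray between -0.14 and 0.14 m and y of hood_b in the frame of tray between -0.04 and 0.04 m and x of hood_c in the frame of tray between -0.14 and 0.14 m and y of hood_c in the frame of tray between -0.04 and 0.04 m and linear speed of each of jar_a, hood_a, jar_b, hood_b, jar_c, hood_c below 0.02 m/s and value of joint flap below 0.06 rad); the robot touches nothing.
It fails at once if a jar is lifted off the table along with its hood (the rim of the hood is over 60 mm above the table and still less than 50 mm above the underside of its jar) ((height (world z) of hood_a above 0.06 m and distance between jar_a and hood_a below 0.05 m) or (height (world z) of hood_b above 0.06 m and distance between jar_b and hood_b below 0.05 m) or (height (world z) of hood_c above 0.06 m and distance between jar_c and hood_c below 0.05 m)).
It fails at once if a bystander (label roll, clear bottle, tape roll) is moved more than 30 mm (distance of any of label_roll, clear_bottle, tape_roll from where it was at the start of the episode above 0.03 m).
Of hood_a, hood_b, hood_c only 2 to 3 are there at a start; the rules pass over those that are not, and their reading is None.
At some moment in a run one of jar_a, jar_b, jar_c may be knocked a few centimetres aside while the robot is not near it.
It also fails if it takes over 210 s, if anything falls off the work surface, if the arm or the gripper's body presses on something with over 40 N, if the wrist force passes 120 N, or if a joint passes its speed limit or range.

ROBOT

A 6-joint arm with a two-finger parallel gripper is mounted at the origin on the work surface. World frame = base frame: x ahead of the robot, y to its left, z up, the work surface at z = 0. Lengths are in m, angles in degrees, forces in N, time in s.
With the tool pointing down it reaches from about 0.4 to 0.825 m from the base axis. Payload 7 kg.
Tool frame: the origin (TCP) lies midway between the tips of the shut fingers; the grasp point (between the pads) lies ctrl.tcp_to_grasp behind it (ctrl.tcp_to_grasp is the distance from the TCP to the grasp point, in m); y points along the fingers, z is the direction in which the jaws open and shut, and the axes are right-handed (so a half turn about y gives the same grasp; the last joint's range is limited). The gripper opens to 88 mm and grips with 3 to 60 N. Pads are 19 mm wide; open, the fingers measure 130 mm over their backs; the gripper's body (78 mm by 193 mm) begins 47 mm behind the grasp point.
Start: joints at [79.59, 20.546, 0.682, 0, -70.136, -16.507], TCP at [0.306, 0.602, 0.227] pointing down, gripper open.
Joint ranges: [-176.03, 176.03], [-82.01, 121.73], [-58.28, 71.71], [-173.87, 95.51], [-174.79, -0.11], [-173.66, 173.66]. Speed limits (degrees/s): [136.94, 136.94, 172.46, 180, 180, 180].

INTERFACE

Orientations are given as [roll, pitch, yaw] about the fixed x, y, z axes, in that order (R = Rz(yaw) Ry(pitch) Rx(roll)).
In Python, from plant import ctrl, snapshot, silhouettes gives the robot as it stands.
- The arm moves only by the shell command python3 -m pendant 'ROWS'. ROWS is JSON, a list that holds one entry, the list of rows, each a list of 7 numbers: the shift along the tool's x, y, z in cm, then the turn, a rotation vector about the tool's x, y, z in degrees, then the opening, from 0 (shut) to 1 (fully open). In form: [[[x, y, z, rx, ry, rz, hand], ...]]. A call has 1 to 12 rows; each row shifts and turns the commanded pose from where the row before left it, along the tool's axes as they then stand; what a row does not reach is not made up. A row lasts 1/12 s, in which the tool goes at most 41.7 mm and 7.16 degrees, less where a joint would pass 70% of its speed; a pose out of reach is approached as far as the arm can. A call with a gripper value outside its range is refused whole. The fingers move at their own pace and stop on an object; the grip force is fixed at half the most. Time passes only in rows, so rows that do not move let the fingers close. It gives the time, the measured TCP pose, the force and the opening at its end, in the units of the state.
- ctrl.get_obs(): the state, without advancing time (a new reading comes with each control period).
- snapshot(name): name is "side" or "top" or "wrist"; returns a dict with "image" (480x640x3 uint8, red, green, blue), "camera_matrix" (3x3 intrinsics, pixels), "dist_coeffs" ([k1, k2, p1, p2, k3] as OpenCV has them; the pictures are not rectified), "eye" and "orientation" of the camera in the world; the wrist camera has in their place "mount" (4x4, takes a point from camera to tool coordinates, whose origin is the TCP and whose axes are the tool frame's). Camera axes: x right, y down, z forward; pixel columns grow to the right and rows downward; lengths in m; the calibration is good to about 2 mm. A picture is of the moment at which its call begins: read the wrist's pose just before it. There is no depth.
- ctrl.close_job(): hands the job in, once; it reports no verdict.
Trained networks look in a picture, given as the dict that the camera call returned (one of the last four; its "shot" number tells which), for a name from the list of things; names that differ only in an ending like _2 or _b are one class to them, and where a whole thing is asked for, a point or a joint stands for the part that bears it (a point fixed in the world has none). Each returns a list of dicts, best first, with "confidence" (0 to 1); they miss things now and then, are a little off and sometimes report something else, mostly with a low value. They report only what shows in the picture. A call takes as long as a camera call. They do not tell look-alikes from the thing itself.
- silhouettes(picture, thing): "mask" (480x640 bool, what is visible of it) and "bbox" ([left, top, width, height] in pixels, round what is visible of it).
The state is a dict: "clock": time; "joint_pos": joint angles; "qvel": joint speeds; "tau": joint torques, N m; "tool_pos": TCP position; "orientation": TCP orientation; "force": force on the tool from outside, world axes, zero at the start; "moment": the same for the moment, N m; "opening": finger opening in m.
Only numpy, scipy, OpenCV 4.12 (cv2) and the standard library are available. Lean on these libraries where they do the work, as an engineer would, in place of code of your own. Each camera call takes 0.05 s, during which the arm holds its last target.

## Working session

There is one attempt and no reset: what is moved stays moved. The work goes in short steps, Python scripts to look and compute and a shell command to move; the robot and the scene stay as the last step left them, time stands still between calls to the robot, and variables do not carry over. Pictures are saved under pics/ and viewed, and the job is handed in when it is done.

```bash
ls -la; mkdir -p pics; cat > h.py <<'E'
import numpy as np, cv2
from plant import ctrl, snapshot, silhouettes
from scipy.spatial.transform import Rotation as R
def save(img,name): cv2.imwrite('pics/'+name, cv2.cvtColor(img,cv2.COLOR_RGB2BGR))
E
python3 - <<'E'
from h import *
o=ctrl.get_obs(); print(o, ctrl.tcp_to_grasp)
for n in ['side','top','wrist']:
    s=snapshot(n); save(s['image'],n+'0.png')
    print(n,{k:v for k,v in s.items() if k!='image'})
E
```

```text
total 12
drwxr-xr-x  3 agent agent 4096 Dec  7 15:02 .
drwxr-xr-x 23 root  root  4096 Dec  7 15:02 ..
drwxr-xr-x  2 agent agent 4096 Dec  7 15:02 pics
{'clock': 0.0, 'joint_pos': array([ 7.95900533e+01,  2.05907990e+01,  6.32927047e-01, -2.20731430e-02,
       -7.01348307e+01, -1.65061198e+01]), 'qvel': array([-0.05589675, -0.05399451,  0.12075729,  0.03582728, -0.0953465 ,
       -0.04862338]), 'tau': array([-1.18738695e-03, -5.82705116e+01,  2.93058211e+01,  6.99716136e+00,
        6.69296103e-03, -1.60646036e-04]), 'tool_pos': array([0.30536016, 0.60142245, 0.22561729]), 'orientation': array([-8.99052216e+01,  6.44636710e-03,  1.53076421e+02]), 'force': array([ 0.38779564, -0.21274023, -1.15503311]), 'moment': array([ 0.03711022, -0.02569672,  0.02787116]), 'opening': 0.08800399842743796} 0.0188
side {'camera_matrix': array([[558.37283871,   0.        , 312.51117775],
       [  0.        , 558.37283871, 244.63753773],
       [  0.        ,   0.        ,   1.        ]]), 'dist_coeffs': array([-0.14759204,  0.        ,  0.        ,  0.        ,  0.        ]), 'eye': array([-0.103032
[... 434 characters left out ...]
entation': array([-171.94948475,    0.48346318,  -89.4568899 ]), 'shot': 2}
wrist {'camera_matrix': array([[402.13556669,   0.        , 324.39636046],
       [  0.        , 402.13556669, 238.29450485],
       [  0.        ,   0.        ,   1.        ]]), 'dist_coeffs': array([-0.0888719,  0.       ,  0.       ,  0.       ,  0.       ]), 'mount': array([[ 2.49418318e-05,  9.55020874e-01,  2.96538579e-01,
        -8.26846810e-02],
       [ 9.10258738e-04, -2.96538478e-01,  9.55020472e-01,
        -1.58239783e-01],
       [ 9.99999585e-01,  2.46106873e-04, -8.76712309e-04,
         8.11331801e-05],
       [ 0.00000000e+00,  0.00000000e+00,  0.00000000e+00,
         1.00000000e+00]]), 'shot': 3}
```

View pics/side0.png

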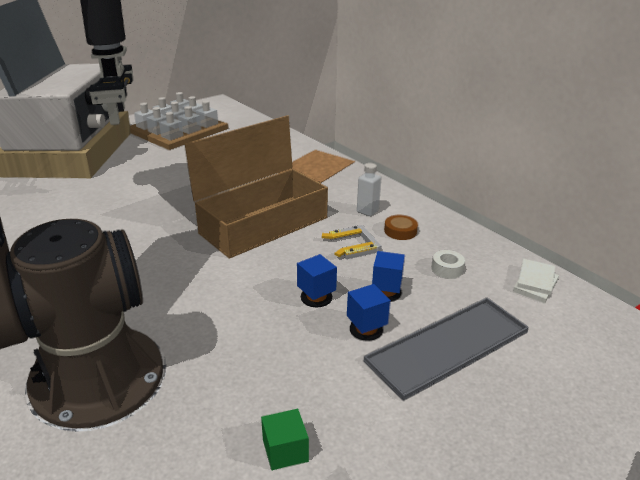

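View pics/top0.png

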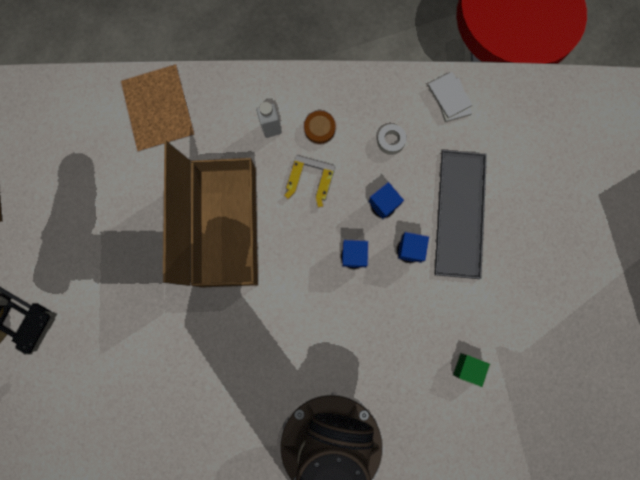

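View pics/wrist0.png

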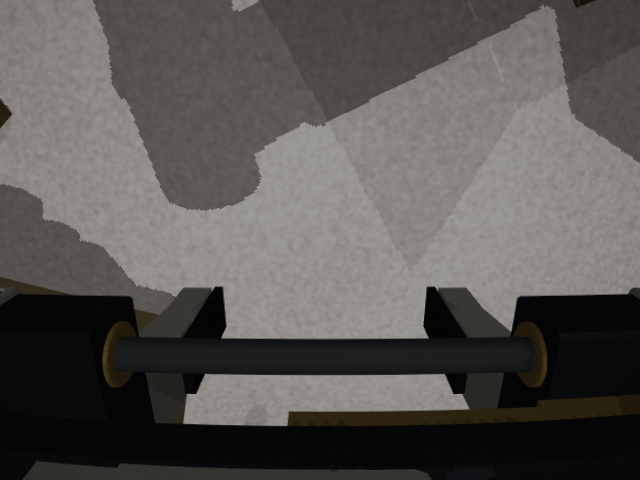

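The side view shows three blue hoods at (317,270), (388,270) and (368,308), and the green decoy at (285,437). The jig is at (350,240), the tray at (445,345), and the carton with its flap open at (260,195). Next I'll fit models to the masks in both views.

```bash
cat >> h.py <<'E'
from scipy.optimize import minimize, least_squares
def cam(s, tcp=None):
    K,d=s['camera_matrix'],s['dist_coeffs']
    if 'eye' in s:
        Rm=R.from_euler('xyz',s['orientation'],degrees=True).as_matrix(); t=np.array(s['eye'])
    else:
        T=np.eye(4);T[:3,:3]=R.from_euler('xyz',tcp['orientation'],degrees=True).as_matrix();T[:3,3]=tcp['tool_pos']
        T=T@s['mount']; Rm=T[:3,:3];t=T[:3,3]
    return K,d,Rm,t
def proj(c,P):
    K,d,Rm,t=c
    rv,_=cv2.Rodrigues(Rm.T)
    return cv2.projectPoints(np.asarray(P,float).reshape(-1,3),rv,-Rm.T@t,K,d)[0][:,0]
def ray(c,uv):
    K,d,Rm,t=c
    n=cv2.undistortPoints(np.asarray(uv,float).reshape(-1,1,2),K,d)[:,0]
    return np.c_[n,np.ones(len(n))]@Rm.T
def onplane(c,uv,z):
    r=ray(c,uv); t=c[3]; return t+r*((z-t[2])/r[:,2])[:,None]
def tri(cs,uvs):
    A=np.zeros((3,3));b=np.zeros(3)
    for c,uv in zip(cs,uvs):
        d=ray(c,uv)[0];d/=np.linalg.norm(d);M=np.eye(3)-np.outer(d,d);A+=M;b+=M@c[3]
    return np.linalg.solve(A,b)
E
python3 - <<'E'
from h import *
T=snapshot('top');S=snapshot('side'); 
import pickle
res={}
for n in ['hood_a','jar_a','jig','tray','carton','flap','label_roll','clear_bottle','tape_roll']:
  for nm,s in (('top',T),('side',S)):
    r=silhouettes(s,n); res[n,nm]=r
    for q in r: print(n,nm,round(q['confidence'],2),q['bbox'],q['mask'].sum())
pickle.dump((T,S,res),open('m.pkl','wb'))
big=cv2.resize(T['image'][130:320,140:500],None,fx=2.2,fy=2.2,interpolation=cv2.INTER_CUBIC);save(big,'topz.png')
big=cv2.resize(S['image'][200:360,280:480],None,fx=3.5,fy=3.5,interpolation=cv2.INTER_CUBIC);save(big,'sidez.png')
E
```

```text
hood_a top 0.84 [398.9, 231.9, 30.9, 32.6] 778
hood_a top 0.75 [341.9, 241.2, 27.0, 27.8] 693
hood_a top 0.62 [365.8, 181.5, 36.5, 36.2] 785
hood_a top 0.58 [453.1, 354.1, 34.4, 31.4] 812
hood_a side 0.92 [258.4, 407.6, 52.4, 62.3] 2277
hood_a side 0.89 [295.1, 257.3, 40.7, 44.5] 1326
hood_a side 0.73 [371.4, 251.1, 32.5, 39.3] 1061
hood_a side 0.55 [347.2, 286.8, 45.5, 46.6] 1643
jar_a top 0.57 [340.1, 253.9, 17.2, 16.1] 37
jar_a top 0.49 [162.2, 139.4, 30.3, 147.4] 3565
jar_a top 0.4 [369.6, 206.1, 4.3, 9.9] 20
jar_a side 0.9 [350.6, 324.9, 33.0, 17.6] 335
jar_a side 0.67 [300.3, 295.6, 29.8, 11.7] 252
jar_a side 0.44 [381.7, 289.4, 24.8, 10.7] 133
jig top 0.95 [283.0, 155.9, 51.9, 52.3] 1078
jig side 0.67 [182.6, 114.0, 109.6, 84.7] 6037
jig side 0.58 [322.0, 226.9, 61.6, 34.3] 998
jig side 0.31 [357.1, 160.8, 23.8, 54.6] 942
tray top 0.69 [439.3, 150.7, 47.7, 129.1] 5845
tray side 0.9 [363.6, 298.0, 162.3, 103.0] 7757
tray side 0.16 [350.5, 325.2, 29.9, 17.3] 334
carton top 0.8 [161.3, 142.1, 97.2, 145.2] 12226
carton top 0.4 [163.7, 142.8, 23.8, 143.8] 3551
carton side 0.68 [183.7, 114.4, 144.4, 143.1] 13319
flap top 0.64 [161.0, 142.4, 29.9, 143.5] 3548
flap side 0.72 [183.0, 114.3, 107.9, 87.5] 5816
label_roll top 0.89 [379.5, 126.0, 29.0, 25.3] 567
clear_bottle top 0.55 [255.6, 102.8, 25.1, 34.8] 636
clear_bottle top 0.43 [160.8, 141.7, 28.3, 145.4] 3544
clear_bottle side 0.93 [356.2, 161.7, 24.9, 51.5] 1000
tape_roll top 0.88 [306.3, 109.0, 28.8, 34.8] 846
tape_roll side 0.61 [384.9, 216.8, 33.3, 24.5] 692
```

View pics/topz.png

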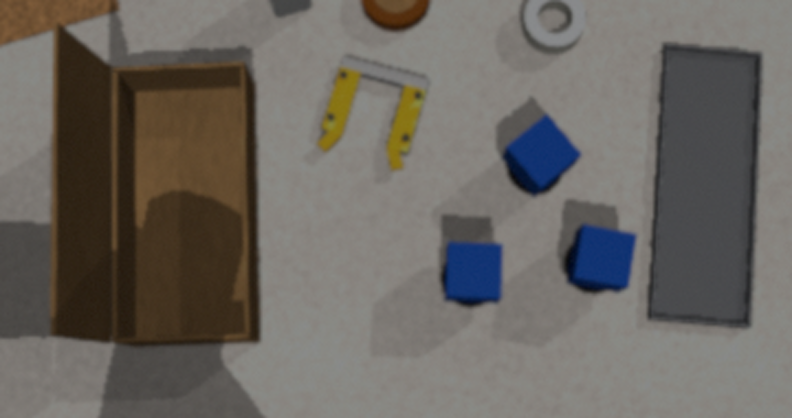

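View pics/sidez.png

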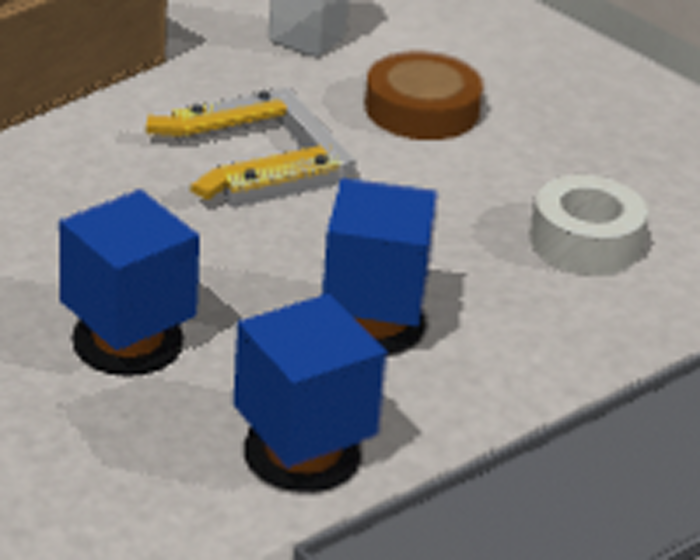

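```bash
cat >> h.py <<'E'
def boxpts(x,y,yaw,z0,z1,lx,ly):
    c,s=np.cos(yaw),np.sin(yaw)
    return np.array([[x+c*a*lx/2-s*b*ly/2,y+s*a*lx/2+c*b*ly/2,z] for a in(-1,1) for b in(-1,1) for z in(z0,z1)])
def softmask(c,P,off,shape,f=4):
    uv=proj(c,P)-off
    h=cv2.convexHull(((uv+0.5)*f*16).astype(np.int32).reshape(-1,1,2))
    m=np.zeros((shape[0]*f,shape[1]*f),np.uint8); cv2.fillConvexPoly(m,h,255,lineType=cv2.LINE_AA,shift=4)
    return cv2.resize(m,(shape[1],shape[0]),interpolation=cv2.INTER_AREA)/255.
def bluemask(img):
    i=img.astype(int); return ((i[...,2]>1.8*i[...,0])&(i[...,2]>1.5*i[...,1])&(i[...,2]>40)).astype(float)
def fithood(views,x0,y0,yaws=np.radians([0,20,40,60,80]),zf=None):
    # views: list (cam, img, roi(x,y,w,h))
    M=[bluemask(im)[r[1]:r[1]+r[3],r[0]:r[0]+r[2]] for c,im,r in views]
    def cost(p):
        x,y,yaw=p[:3]; z0=p[3] if zf is None else zf
        return sum(np.abs(softmask(c,boxpts(x,y,yaw,z0,z0+.056,.056,.056),np.array(r[:2]),m.shape)-m).sum()/m.sum() for (c,im,r),m in zip(views,M))
    best=None
    for y_ in yaws:
        p0=[x0,y0,y_]+([.024] if zf is None else [])
        s=np.eye(len(p0)+1,len(p0))[1:] if 0 else None
        sim=np.array([p0]+[[*np.array(p0)+np.eye(len(p0))[i]*d] for i,d in enumerate([.01,.01,.2,.008][:len(p0)])])
        o=minimize(cost,p0,method='Nelder-Mead',options=dict(initial_simplex=sim,xatol=1e-4,fatol=1e-5))
        if best is None or o.fun<best.fun: best=o
    return best
E
python3 - <<'E'
from h import *
import pickle
T,S,res=pickle.load(open('m.pkl','rb'))
ct,cs=cam(T),cam(S)
pairs={'L(317,270)':((336,236,40,38),(290,250,54,56)),'F(368,308)':((394,228,40,40),(342,280,56,57)),'B(388,270)':((362,178,46,43),None)}
for k,(rt,rs) in pairs.items():
    x,y,_=onplane(ct,[[rt[0]+rt[2]/2,rt[1]+rt[3]/2]],.06)[0]
    v=[(ct,T['image'],rt)]
    if rs: v.append((cs,S['image'],rs))
    else: v.append((cs,S['image'],(366,244,46,42)))
    o=fithood(v,x,y); print(k,o.x[:2].round(4),np.degrees(o.x[2]).round(1),o.x[3].round(4),round(o.fun,3))
# jig
im=T['image'].astype(int)
ym=(im[...,0]>1.6*im[...,2])&(im[...,1]>1.3*im[...,2])&(im[...,0]>90); ym[:,:270]=0;ym[:,345:]=0;ym[:150]=0;ym[215:]=0
n,l,st,ce=cv2.connectedComponentsWithStats(ym.astype(np.uint8)); print(st,ce)
ims=S['image'].astype(int)
# tray corners on z=.014, carton rim
for nm in ['tray','carton']:
    r=res[nm,'top'][0]['mask'].astype(np.uint8)
    cn=max(cv2.findContours(r,0,2)[0],key=cv2.contourArea); rc=cv2.minAreaRect(cn); bp=cv2.boxPoints(rc); print(nm,bp.round(0).tolist()); print(onplane(ct,bp,.014 if nm=='tray' else .086).round(3).tolist())
E
```

```text
L(317,270) [ 0.4421 -0.0509] 86.7 0.0234 0.111
F(368,308) [ 0.458  -0.1854] 78.6 0.0239 0.304
B(388,270) [ 0.5669 -0.1231] 41.6 0.0229 0.142
[[     0      0    640    480 306505]
 [   284    161     20     38    352]
 [   316    169     17     38    343]] [[319.52567495 239.62946118]
 [293.65909091 178.46022727]
 [323.07580175 186.4548105 ]]
tray [[434.0, 276.0], [441.0, 150.0], [488.0, 152.0], [481.0, 279.0]]
[[0.394, -0.242, 0.014], [0.706, -0.268, 0.014], [0.701, -0.386, 0.014], [0.388, -0.355, 0.014]]
carton [[162.0, 141.0], [258.0, 141.0], [258.0, 286.0], [162.0, 286.0]]
[[0.699, 0.399, 0.086], [0.699, 0.173, 0.086], [0.364, 0.164, 0.086], [0.362, 0.379, 0.086]]
```

```bash
python3 -m pendant '[[[0,-4,0,0,0,0,1],[0,-4,0,0,0,0,1],[0,-4,0,0,0,0,1],[0,-3,0,0,0,0,1],[-2.7,0,3,0,0,0,1],[-2.7,0,3,0,0,0,1],[-2.7,0,3,0,0,0,1],[-2.7,0,3,0,0,0,1],[-2.7,0,3,0,0,0,1],[-2.7,0,3,0,0,0,1],[-2.7,0,3,0,0,0,1],[-2.7,0,3,0,0,0,1]]]'
```

```text
clock: 2.15
tool_pos: [0.3895, 0.288, 0.3769]
orientation: [-90.1, 0.0, 153.1]
force: [1.0, 0.7, 0.8]
opening: 0.0877
```

```bash
python3 -m pendant '[[[-2.7,0,3,0,0,0,1],[-2.7,0,3,0,0,0,1],[-2.7,0,3,0,0,0,1],[-2.7,0,3,0,0,0,1],[-2.7,0,3,0,0,0,1],[-2.7,0,3,0,0,0,1],[-2.7,0,3,0,0,0,1],[-2.7,0,3,0,0,0,1],[0,0,0,0,7,0,1],[0,0,0,0,7,0,1],[0,0,0,0,7,0,1],[0,0,0,0,7,0,1]]]'; python3 -m pendant '[[[0,0,0,0,7,0,1],[0,0,0,0,7,0,1],[0,0,0,0,7,0,1],[0,0,0,0,7,0,1],[0,0,0,0,7,0,1],[0,0,0,0,0,0,1],[0,0,0,0,0,0,1]]]'
```

```text
clock: 3.15
tool_pos: [0.4734, -0.0224, 0.3767]
orientation: [-90.0, 0.0, 124.7]
force: [-0.4, 0.2, 0.2]
opening: 0.0877
clock: 3.73
tool_pos: [0.4734, -0.0217, 0.3767]
orientation: [-90.0, -0.0, 90.3]
force: [0.4, -0.0, 0.9]
opening: 0.0878
```

```bash
python3 - <<'E'
from h import *
import pickle
o=ctrl.get_obs();W=snapshot('wrist');save(W['image'],'w1.png')
pickle.dump((o,W),open('w1.pkl','wb'))
for n in ['hood_a','jig','jar_a']:
  for q in silhouettes(W,n): print(n,round(q['confidence'],2),q['bbox'],q['mask'].sum())
E
```

```text
hood_a 0.95 [326.2, 134.5, 57.0, 53.9] 2646
hood_a 0.6 [310.6, 5.0, 63.0, 66.4] 3378
hood_a 0.6 [201.1, 57.3, 74.6, 77.7] 3179
hood_a 0.54 [193.8, 310.9, 210.2, 116.8] 13077
jig 0.94 [170.6, 192.0, 91.5, 87.3] 3258
jar_a 0.51 [258.8, 76.7, 14.5, 44.8] 137
jar_a 0.42 [326.3, 133.1, 30.7, 31.3] 35
```

View pics/w1.png

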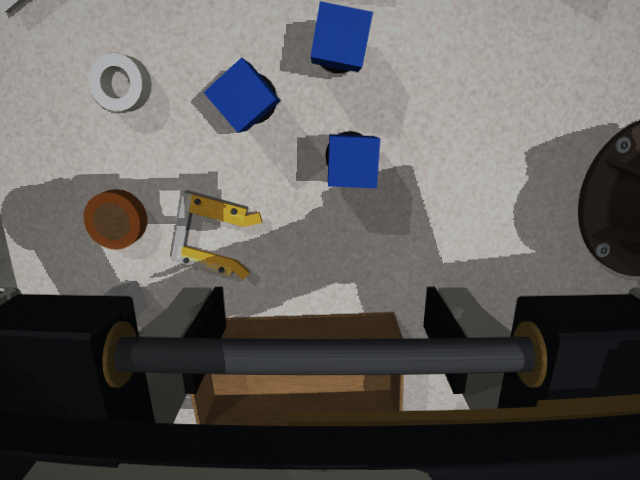

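```bash
python3 - <<'E'
from h import *
import pickle
o,W=pickle.load(open('w1.pkl','rb'))
T,S,res=pickle.load(open('m.pkl','rb'))
save(cv2.resize(W['image'][180:290,160:275],None,fx=5,fy=5,interpolation=cv2.INTER_CUBIC),'jigz.png')
save(cv2.resize(T['image'][150:215,275:345],None,fx=8,fy=8,interpolation=cv2.INTER_CUBIC),'jigt.png')
ct,cs,cw=cam(T),cam(S),cam(W,o)
Rr={'L':(.442,-.051,(336,236,40,38),(290,250,54,56),(318,124,72,72)),'F':(.458,-.185,(394,228,40,40),None,(300,0,82,82)),'B':(.567,-.123,(362,178,46,43),(366,244,46,42),(192,48,96,96))}
for k,(x,y,a,b,c) in Rr.items():
    for z in (None,.024):
        v=[(ct,T['image'],a),(cw,W['image'],c)]+([(cs,S['image'],b)] if b else [])
        f=fithood(v,x,y,zf=z); print(k,z,f.x[:2].round(4),np.degrees(f.x[2]).round(1),f.x[3:].round(4),round(f.fun,3))
    f=fithood(v[1:2],x,y,zf=.024); print('  wrist',f.x[:2].round(4),np.degrees(f.x[2]).round(1),round(f.fun,3))
    f=fithood(v[:1],x,y,zf=.024); print('  top',f.x[:2].round(4),np.degrees(f.x[2]).round(1),round(f.fun,3))
E
```

```text
L None [ 0.4428 -0.051 ] -1.8 [0.0225] 0.15
L 0.024 [ 0.4426 -0.0511] -1.9 [] 0.162
  wrist [ 0.4433 -0.0512] 88.6 0.029
  top [ 0.4423 -0.0512] -3.8 0.076
F None [ 0.4589 -0.1877] 79.7 [0.0142] 0.201
F 0.024 [ 0.459  -0.1856] 79.9 [] 0.234
  wrist [ 0.4592 -0.1855] 79.8 0.096
  top [ 0.458  -0.1855] -10.8 0.133
B None [ 0.5682 -0.1232] 40.5 [0.0227] 0.204
B 0.024 [ 0.5678 -0.1232] 41.3 [] 0.212
  wrist [ 0.5686 -0.1234] 39.4 0.028
  top [ 0.5678 -0.1238] 43.3 0.1
```

View pics/jigz.png

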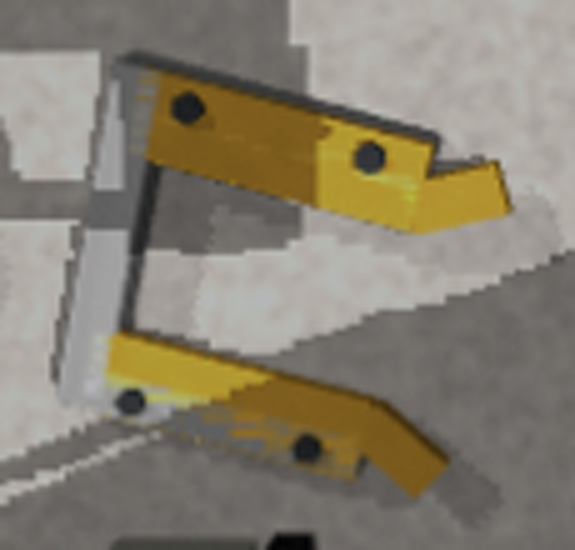

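View pics/jigt.png

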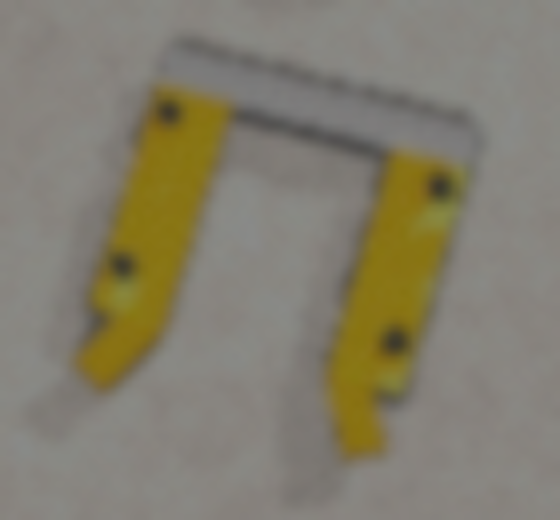

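```bash
python3 - <<'E'
from h import *
import pickle
o,W=pickle.load(open('w1.pkl','rb'))
T,S,res=pickle.load(open('m.pkl','rb'))
ct,cs,cw=cam(T),cam(S),cam(W,o)
# left (+y) ledge in jig frame: x up the picture in top => left = +y
M=np.array([[45,25],[-35,25],[45,-25],[-35,-25]])/1000
wt=np.array([[182.6,247],[235.6,260.4],[190,212.6],[242,226.4]])-.5
tt=np.array([[304,163.5],[295.6,191.2],[323.75,169.1],[316.6,195.6]])-.5
print(onplane(cw,wt,.017).round(4)); print(onplane(ct,tt,.017).round(4))
for a,b in zip(wt,tt): print(tri([cw,ct],[a[None],b[None]]).round(4))
def f(p,V):
    c,s=np.cos(p[2]),np.sin(p[2]); P=np.c_[p[0]+c*M[:,0]-s*M[:,1],p[1]+s*M[:,0]+c*M[:,1],np.full(4,.017)]
    return np.concatenate([(proj(cc,P)-q).ravel()*w for cc,q,w in V])
for V in ([(cw,wt,1)],[(ct,tt,1)],[(cw,wt,1),(ct,tt,1)]):
    r=least_squares(f,[.57,.05,0],args=(V,)); print(r.x[:2].round(4),np.degrees(r.x[2]).round(2),r.cost.round(2),r.fun.round(1))
E
```

```text
[[0.6704 0.0707 0.017 ]
 [0.5979 0.0897 0.017 ]
 [0.6554 0.0222 0.017 ]
 [0.5863 0.0411 0.017 ]]
[[0.6675 0.0699 0.017 ]
 [0.598  0.0892 0.017 ]
 [0.6537 0.0216 0.017 ]
 [0.5874 0.0383 0.017 ]]
[0.6675 0.0695 0.0213]
[0.5976 0.0891 0.0186]
[0.6534 0.0215 0.0206]
[0.5844 0.0381 0.028 ]
[0.6227 0.0573] -14.86 13.31 [-1.6 -0.6  1.9  0.5 -3.2 -0.5  2.9  0.7]
[0.6219 0.056 ] -14.4 8.19 [ 0.4 -1.7  0.1  1.5  0.4 -2.2 -0.9  2.3]
[0.6225 0.057 ] -14.74 22.06 [-1.5 -0.7  2.1  0.2 -3.2 -0.6  3.   0.4  0.1 -1.9 -0.4  1.2  0.1 -2.4
 -1.4  2.1]
```

```bash
python3 - <<'E'
from h import *
import pickle
T,S,res=pickle.load(open('m.pkl','rb'))
ct,cs=cam(T),cam(S)
save(cv2.resize(T['image'][135:295,155:265],None,fx=3.7,fy=3.7,interpolation=cv2.INTER_CUBIC),'cartt.png')
save(cv2.resize(S['image'][110:255,180:335],None,fx=4,fy=4,interpolation=cv2.INTER_CUBIC),'carts.png')
save(cv2.resize(T['image'][140:285,425:495],None,fx=4,fy=4,interpolation=cv2.INTER_CUBIC),'trayt.png')
E
```

```text
(no output)
```

View pics/cartt.png

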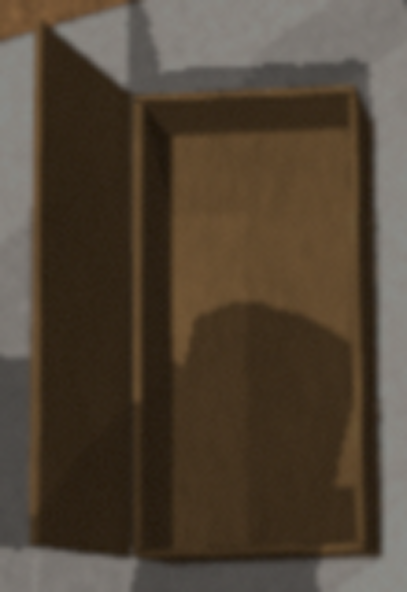

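View pics/carts.png

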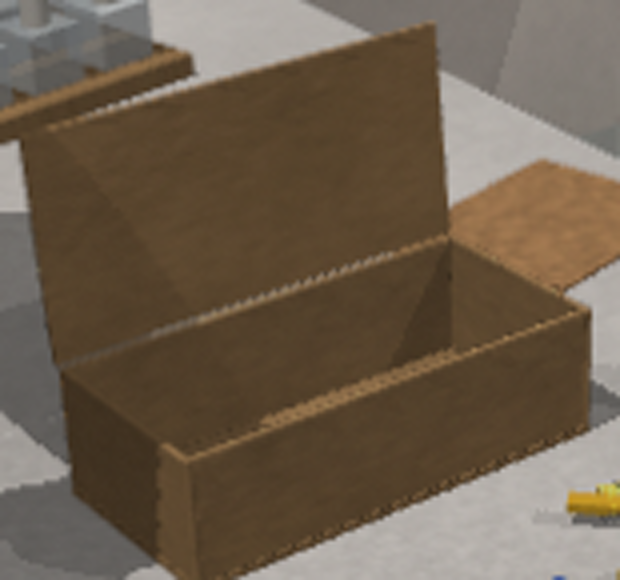

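View pics/trayt.png

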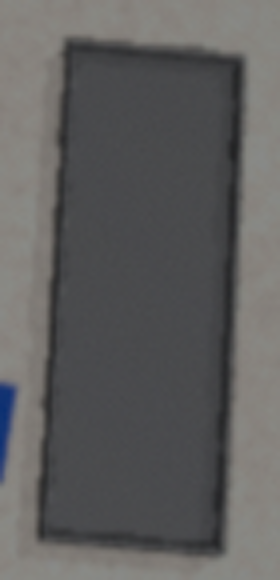

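```bash
python3 - <<'E'
from h import *
import pickle
T,S,res=pickle.load(open('m.pkl','rb'))
ct,cs=cam(T),cam(S)
tp=np.array([[135,98],[356,90],[363,553],[135,553]])/3.7+[155,135]-.5
sp=np.array([[450,240],[587,312],[188,460],[62,368]])/4+[180,110]-.5
tf=np.array([[42,25],[33,543]])/3.7+[155,135]-.5
sf=np.array([[435,25],[22,135]])/4+[180,110]-.5
print('tri rim');[print(tri([ct,cs],[a[None],b[None]]).round(4)) for a,b in zip(tp,sp)]
print('flap');[print(tri([ct,cs],[a[None],b[None]]).round(4)) for a,b in zip(tf,sf)]
def fit(M,z,V,p0):
    def f(p):
        c,s=np.cos(p[2]),np.sin(p[2]); P=np.c_[p[0]+c*M[:,0]-s*M[:,1],p[1]+s*M[:,0]+c*M[:,1],np.full(len(M),z)]
        return np.concatenate([(proj(cc,P)-q).ravel() for cc,q in V])
    r=least_squares(f,p0); print(r.x[:2].round(4),np.degrees(r.x[2]).round(2),r.fun.round(1))
C=np.array([[145,70],[145,-70],[-145,-70],[-145,70]])/1000
fit(C,.086,[(ct,tp),(cs,sp)],[.53,.24,0]); fit(C,.086,[(ct,tp)],[.53,.24,0]); fit(C,.086,[(cs,sp)],[.53,.24,0])
tr=np.array([[65,40],[243,58],[223,550],[40,540]])/4+[425,140]-.5
Tm=np.array([[155,55],[155,-55],[-155,-55],[-155,55]])/1000
fit(Tm,.014,[(ct,tr)],[.54,-.3,0])
# tray side mask corners
m=res['tray','side'][0]['mask'].astype(np.uint8);cn=max(cv2.findContours(m,0,2)[0],key=cv2.contourArea)
ap=cv2.approxPolyDP(cn,6,True)[:,0];print(ap.tolist());print(onplane(cs,ap,.014).round(3).tolist())
for n in ['label_roll','clear_bottle','tape_roll']:
    q=res[n,'top'][0]['bbox'];print(n,onplane(ct,[[q[0]+q[2]/2,q[1]+q[3]/2]],.02).round(3))
E
```

```text
tri rim
[0.652  0.3285 0.0813]
[0.6558 0.189  0.0848]
[0.3699 0.1747 0.0879]
[0.3668 0.3141 0.0851]
flap
[0.6507 0.3415 0.2236]
[0.3651 0.3302 0.2252]
[0.511  0.2511] 2.59 [-0.1 -1.   0.4 -1.3  0.5 -0.3 -0.4  1.8  0.3 -1.6  1.5 -0.6 -0.9  0.9
 -1.4  0.1]
[0.5106 0.2513] 2.44 [-0.  -0.9  0.5 -1.1  0.2 -0.1 -0.7  1.9]
[0.5113 0.2509] 2.91 [ 0.1 -1.6  1.6 -0.8 -0.4  1.  -1.2  0.2]
[ 0.5485 -0.3107] -4.41 [ 0.1 -0.5 -0.2 -1.   0.1  1.4 -0.1  0. ]
[[527, 327], [485, 298], [365, 361], [405, 400]]
[[0.693, -0.379, 0.014], [0.7, -0.272, 0.014], [0.39, -0.258, 0.014], [0.383, -0.364, 0.014]]
label_roll [[ 0.73  -0.151  0.02 ]]
clear_bottle [[0.776 0.159 0.02 ]]
tape_roll [[0.76  0.029 0.02 ]]
```

```bash
cat > to.py <<'E'
import sys
from h import *
o=ctrl.get_obs(); a=[float(v) for v in sys.argv[1:]]
Rm=R.from_euler('xyz',o['orientation'],degrees=True).as_matrix()
d=np.array(a[:3])-o['tool_pos']; print('clock',round(o['clock'],2),'tool shift cm',(Rm.T@d*100).round(2),'open',round(o['opening'],4))
if len(a)>3:
    yaw=o['orientation'][2]; print('ry',round(-((a[3]-yaw+180)%360-180),2), 'tilt err', o['orientation'][:2].round(2)-[-90,0])
    R2=R.from_euler('xyz',[-90,0,a[3]],degrees=True).as_matrix(); print('shift if turned first',(R2.T@d*100).round(2))
E
python3 -m pendant '[[[-2.9,2,3.05,0,1.8,0,1],[0,4.1,0,0,0,0,1],[0,4.1,0,0,0,0,1],[0,4.1,0,0,0,0,1],[0,4.1,0,0,0,0,1],[0,4.1,0,0,0,0,1],[0,0,0,0,0,0,1]]]'; python3 to.py .443 -.0511 .037 88.5
```

```text
clock: 4.52
tool_pos: [0.4412, -0.0486, 0.147]
orientation: [-89.3, 0.1, 88.3]
force: [-1.8, -0.9, -0.9]
opening: 0.0879
clock 4.52 tool shift cm [-0.22 11.   -0.31] open 0.0879
ry -0.22 tilt err [0.65 0.11]
shift if turned first [-0.24 11.   -0.19]
```

```bash
python3 -m pendant '[[[-0.2,2,-0.2,0,0,0,1],[0,0,0,0,0,0,1],[0,0,0,0,0,0,1]]]'; python3 to.py .443 -.0511 .037 88.5; python3 - <<'E'
from h import *
o=ctrl.get_obs();W=snapshot('wrist');save(W['image'],'w2.png')
f=fithood([(cam(W,o),W['image'],(160,60,330,225))],.443,-.051,zf=.024); print(f.x,f.fun)
E
```

```text
clock: 4.77
tool_pos: [0.4487, -0.0498, 0.1349]
orientation: [-90.0, 0.0, 88.3]
force: [-0.1, -0.6, 0.8]
opening: 0.0877
clock 4.77 tool shift cm [-0.14  9.79  0.57] open 0.0877
ry -0.17 tilt err [0.01 0.03]
shift if turned first [-0.15  9.79  0.57]
[ 0.44327845 -0.0511939   1.54164809] 0.25630230914115376
```

View pics/w2.png

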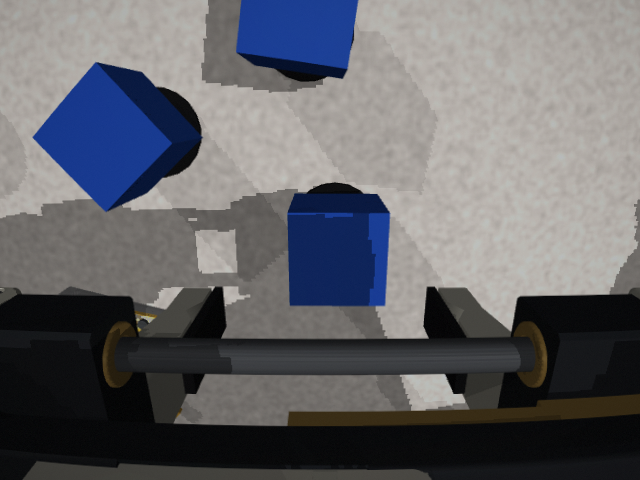

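The hood under the gripper shows at (338,250), centred slightly right of the fingers' midpoint. I'll correct for that and go down.

```bash
python3 -m pendant '[[[-0.1,3,0.55,0,0,0,1],[0,3.5,0,0,0,0,1],[0,3.3,0,0,0,0,1],[0,0,0,0,0,0,1],[0,0,0,0,0,0,1],[0,0,0,0,0,0,1]]]'; python3 to.py .4432 -.0512 .037 88.4; python3 -m pendant '[[[0,0,0,0,0,0,0.4],[0,0,0,0,0,0,0.4],[0,0,0,0,0,0,0.4],[0,0,0,0,0,0,0.4],[0,0,0,0,0,0,0.4],[0,0,0,0,0,0,0.4]]]'
```

```text
clock: 5.32
tool_pos: [0.4445, -0.0501, 0.0379]
orientation: [-90.1, -0.0, 88.3]
force: [0.3, -0.1, 0.2]
opening: 0.0877
clock 5.32 tool shift cm [-0.11  0.09  0.12] open 0.0877
ry -0.06 tilt err [-0.15 -0.02]
shift if turned first [-0.11  0.09  0.12]
clock: 5.82
tool_pos: [0.4426, -0.0506, 0.036]
orientation: [-90.0, -0.0, 88.3]
force: [-2.4, 1.2, 6.3]
opening: 0.0561
```

```bash
python3 -m pendant '[[[0,-0.1,0,0,0,0,0.4],[1.67,0,-1.11,0,0,0,0.4],[1.67,0,-1.11,0,0,0,0.4],[1.67,0,-1.11,0,0,0,0.4],[1.67,0,-1.11,0,0,0,0.4],[1.67,0,-1.11,0,0,0,0.4],[1.67,0,-1.11,0,0,0,0.4],[1.67,0,-1.11,0,0,0,0.4],[1.67,0,-1.11,0,0,0,0.4],[0,0,0,0,0,0,0.4],[0,0,0,0,0,0,0.4],[0,0,0,0,0,0,0.4]]]'; python3 to.py .5356 .08 .037 88.4; python3 - <<'E'
from h import *
for n in('side','top'):
    s=snapshot(n);i=s['image']; save(cv2.resize(i[150:310,240:440] if n=='side' else i[140:270,270:390],None,fx=3.5,fy=3.5,interpolation=cv2.INTER_CUBIC),n+'3.png')
s=snapshot('wrist');save(s['image'],'w3.png')
E
```

```text
clock: 6.82
tool_pos: [0.5351, 0.0804, 0.0363]
orientation: [-90.0, 0.0, 88.3]
force: [-1.0, 0.1, -2.2]
opening: 0.0561
clock 6.82 tool shift cm [-0.04 -0.07 -0.05] open 0.0561
ry -0.1 tilt err [0.04 0.02]
shift if turned first [-0.04 -0.07 -0.05]
```

View pics/side3.png

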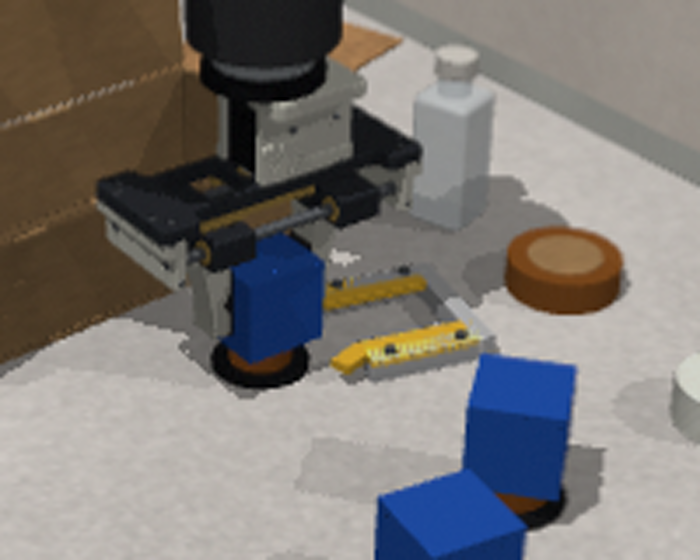

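View pics/top3.png

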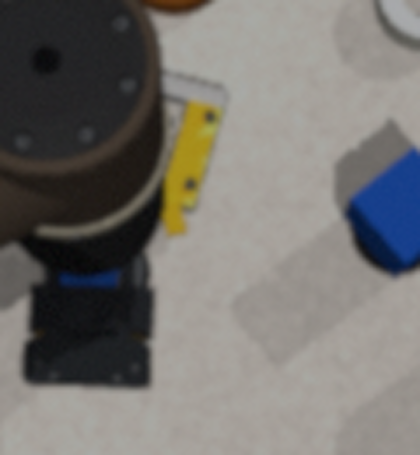

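The side view shows the hooded jar upright at the mouth, in front of the yellow lead-ins. Next I'll slide it in along the jig axis.

```bash
python3 -m pendant '[[[-0.22,0,-0.98,0,0,0,0.4],[-0.22,0,-0.98,0,0,0,0.4],[-0.22,0,-0.98,0,0,0,0.4],[-0.22,0,-0.98,0,0,0,0.4],[-0.22,0,-0.98,0,0,0,0.4]]]';python3 -m pendant '[[[-0.22,0,-0.98,0,0,0,0.4],[-0.22,0,-0.98,0,0,0,0.4]]]';python3 -m pendant '[[[-0.22,0,-0.98,0,0,0,0.4],[-0.22,0,-0.98,0,0,0,0.4],[0,0,0,0,0,0,0.4],[0,0,0,0,0,0,0.4]]]'; python3 to.py .6226 .0571 .037 88.4; python3 - <<'E'
from h import *
for n in('side','top'):
    s=snapshot(n);i=s['image']; save(cv2.resize(i[150:310,240:440] if n=='side' else i[140:270,270:390],None,fx=3.5,fy=3.5,interpolation=cv2.INTER_CUBIC),n+'4.png')
s=snapshot('wrist');save(s['image'],'w4.png')
E
```

```text
clock: 7.38
tool_pos: [0.5853, 0.0673, 0.0366]
orientation: [-90.0, 0.0, 88.3]
force: [-0.2, 0.5, -1.7]
opening: 0.0562
clock: 7.55
tool_pos: [0.6046, 0.0624, 0.0365]
orientation: [-90.0, 0.0, 88.3]
force: [0.6, 1.1, -1.6]
opening: 0.0558
clock: 7.88
tool_pos: [0.6234, 0.0576, 0.0364]
orientation: [-90.0, 0.0, 88.2]
force: [-0.2, -0.4, -1.5]
opening: 0.0561
clock 7.88 tool shift cm [-0.05 -0.06  0.08] open 0.0561
ry -0.16 tilt err [0.02 0.  ]
shift if turned first [-0.05 -0.06  0.08]
```

View pics/side4.png

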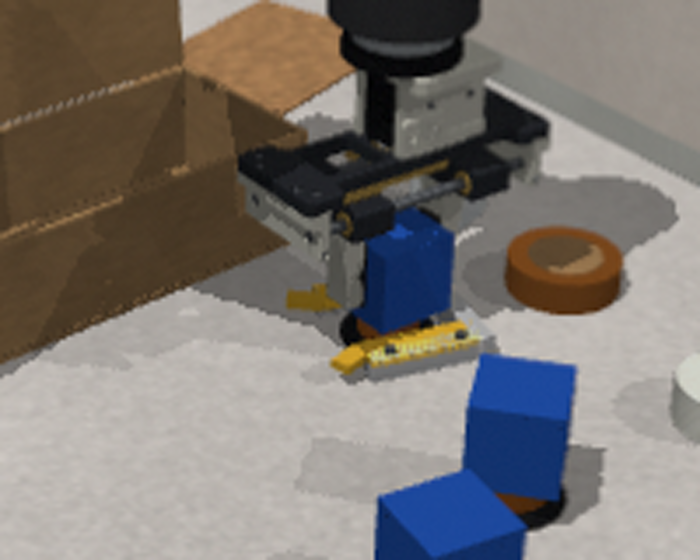

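View pics/w4.png

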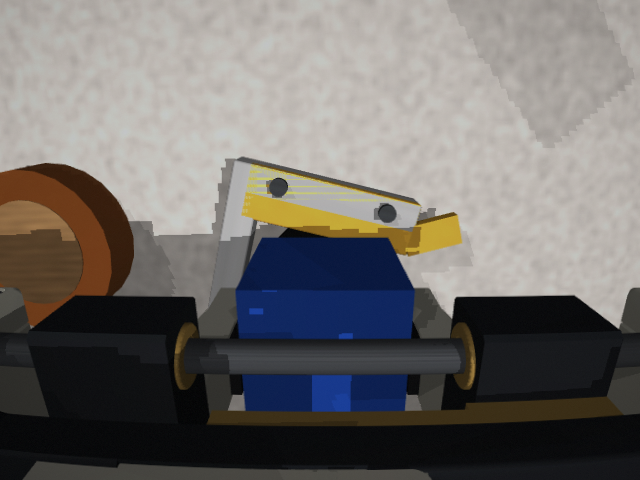

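The jar's foot is under the ledges. I'll lift in stages, starting with 30 mm, which keeps the rim below 60 mm.

```bash
python3 -m pendant '[[[0,-0.5,0,0,0,0,0.4],[0,-0.5,0,0,0,0,0.4],[0,-1,0,0,0,0,0.4],[0,-1,0,0,0,0,0.4],[0,0,0,0,0,0,0.4]]]'; python3 - <<'E'
from h import *
print(ctrl.get_obs()['tool_pos'])
s=snapshot('side');i=s['image']; save(cv2.resize(i[180:280,310:410],None,fx=6,fy=6,interpolation=cv2.INTER_CUBIC),'side5.png')
E
```

```text
clock: 8.45
tool_pos: [0.6243, 0.0583, 0.0696]
orientation: [-90.2, -0.1, 88.3]
force: [0.6, 0.2, -1.3]
opening: 0.0561
[0.62427073 0.05828998 0.0696408 ]
```

View pics/side5.png

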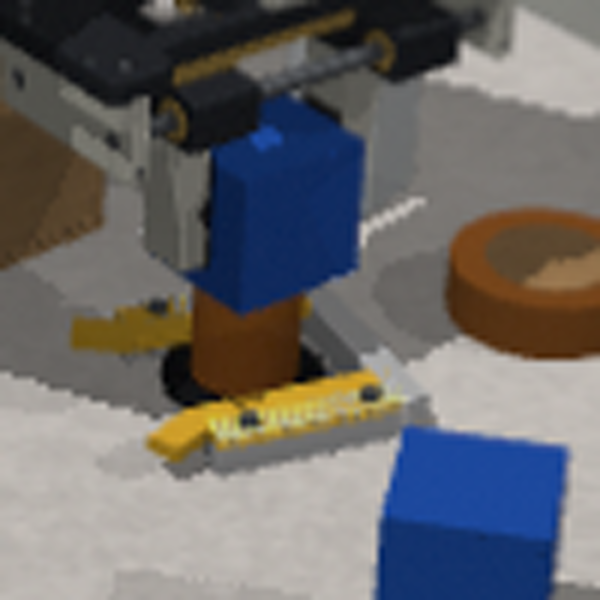

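```bash
python3 -m pendant '[[[0,-3,0,0,0,0,0.4],[0,-3,0,0,0,0,0.4],[0,-3,0,0,0,0,0.4],[0,-3,0,0,0,0,0.4],[-3.7,0,-0.25,0,1.8,0,0.4],[-3.7,0,-0.27,0,0,0,0.4],[-3.7,0,-0.27,0,0,0,0.4],[-3.7,0,-0.27,0,0,0,0.4],[-3.7,0,-0.27,0,0,0,0.4],[-3.7,0,-0.27,0,0,0,0.4],[-3.7,0,-0.27,0,0,0,0.4],[-3.7,0,-0.27,0,0,0,0.4]]]'
python3 -m pendant '[[[-3.7,0,-0.27,0,0,0,0.4],[-3.7,0,-0.27,0,0,0,0.4],[0,0,0,0,0,0,0.4],[0,0,0,0,0,0,0.4],[0,0,0,0,0,0,0.4]]]'
python3 to.py .64 -.32 .018 86.5; python3 - <<'E'
from h import *
import pickle
o=ctrl.get_obs();s=snapshot('wrist');save(s['image'],'w6.png');t=snapshot('top');save(t['image'],'t6.png');pickle.dump((o,s),open('w6.pkl','wb'))
E
```

```text
clock: 9.5
tool_pos: [0.6273, -0.2407, 0.1872]
orientation: [-90.1, 0.0, 86.5]
force: [0.6, 0.6, -1.4]
opening: 0.0558
clock: 9.92
tool_pos: [0.628, -0.3134, 0.1866]
orientation: [-90.0, -0.0, 86.4]
force: [0.2, -0.8, -1.0]
opening: 0.0559
clock 9.92 tool shift cm [-0.59 16.86 -1.24] open 0.0559
ry -0.08 tilt err [ 0.   -0.01]
shift if turned first [-0.59 16.86 -1.24]
```

View pics/w6.png

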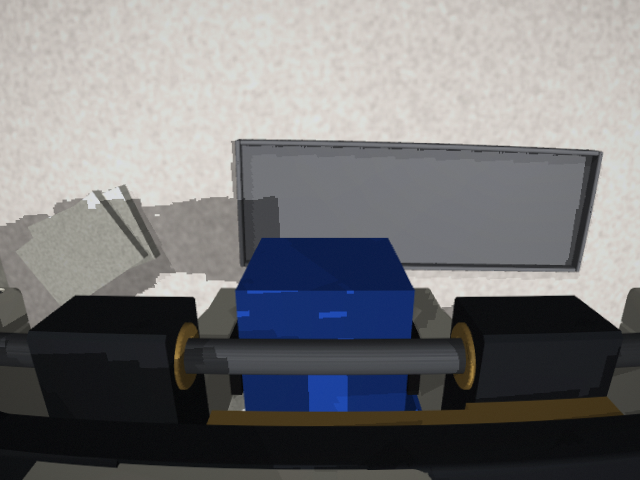

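View pics/t6.png

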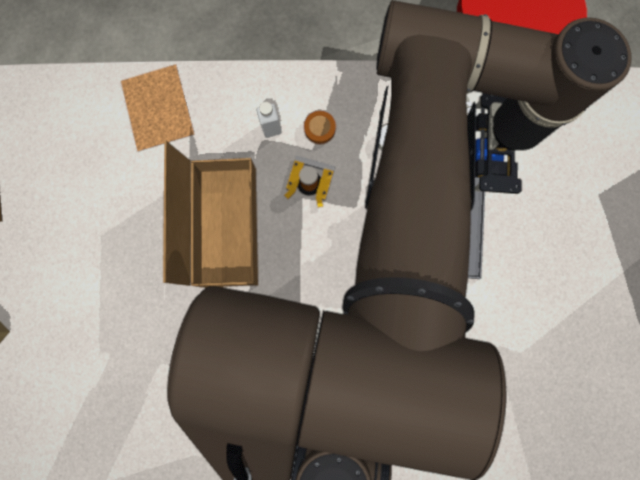

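```bash
python3 - <<'E'
from h import *
import pickle
o,W=pickle.load(open('w6.pkl','rb'));cw=cam(W,o)
q=np.array([[234,140],[601,151],[579,271],[240,267]],float)
P=onplane(cw,q,.014);print(P.round(4))
for i in range(4): print(np.linalg.norm(P[i]-P[(i+1)%4]).round(4))
M=np.array([[155,-55],[-155,-55],[-155,55],[155,55]])/1000
def f(p):
    c,s=np.cos(p[2]),np.sin(p[2]);A=np.c_[p[0]+c*M[:,0]-s*M[:,1],p[1]+s*M[:,0]+c*M[:,1],np.full(4,.014)]
    return (proj(cw,A)-q).ravel()
r=least_squares(f,[.545,-.314,0]);print(r.x[:2],np.degrees(r.x[2]),r.fun.round(1))
E
```

```text
[[ 0.6991 -0.3796  0.014 ]
 [ 0.3925 -0.3547  0.014 ]
 [ 0.3993 -0.2458  0.014 ]
 [ 0.7076 -0.2701  0.014 ]]
0.3076
0.1091
0.3092
0.1098
[ 0.5495526  -0.31244315] -4.533657279387422 [-0.7  0.1  1.9 -0.4 -0.1  0.5 -0.9  0.3]
```

```bash
python3 -m pendant '[[[-0.6,0,-1.55,0,0.9,0,0.4],[0,3.5,0,0,0,0,0.4],[0,3.5,0,0,0,0,0.4],[0,3.5,0,0,0,0,0.4],[0,3,0,0,0,0,0.4],[0,2,0,0,0,0,0.4],[0,0,0,0,0,0,0.4],[0,0,0,0,0,0,0.4],[0,0,0,0,0,0,0.4]]]'; python3 to.py .643 -.32 .016 85.5
```

```text
clock: 10.77
tool_pos: [0.6448, -0.3197, 0.0337]
orientation: [-90.1, 0.1, 85.7]
force: [0.3, -1.1, -0.1]
opening: 0.0562
clock 10.77 tool shift cm [-0.04  1.77  0.19] open 0.0562
ry 0.18 tilt err [-0.14  0.05]
shift if turned first [-0.04  1.77  0.18]
```

```bash
python3 -m pendant '[[[0,0.8,0.1,0,0,0,0.4],[0,0.5,0,0,0,0,0.4],[0,0.3,0,0,0,0,0.4],[0,0,0,0,0,0,0.4],[0,0,0,0,0,0,0.4]]]';python3 -m pendant '[[[0,0.1,0,0,0,0,0.4],[0,0,0,0,0,0,0.4],[0,0,0,0,0,0,1],[0,0,0,0,0,0,1],[0,0,0,0,0,0,1],[0,0,0,0,0,0,1]]]'
```

```text
clock: 11.18
tool_pos: [0.6424, -0.32, 0.016]
orientation: [-90.0, 0.0, 85.6]
force: [-0.6, 0.8, 0.9]
opening: 0.056
clock: 11.68
tool_pos: [0.6422, -0.32, 0.0145]
orientation: [-90.0, -0.0, 85.6]
force: [0.8, -0.4, 0.8]
opening: 0.0769
```

```bash
python3 -m pendant '[[[0,-4,0,0,0,0,1],[0,-4,0,0,0,0,1],[0,-4,0,0,0,0,1],[0,-3,0,0,0,0,1],[3.7,0,0,0,-3.5,0,1],[3.7,0,0,0,-3.5,0,1],[3.7,0,0.3,0,0,0,1],[3.7,0,0.3,0,0,0,1],[3.7,0,0.3,0,0,0,1],[3.7,0,0.3,0,0,0,1],[3.7,0,0.3,0,0,0,1],[3.7,0,0.3,0,0,0,1]]]'
python3 -m pendant '[[[3.7,0,0.3,0,0,0,1],[3.7,0,0.3,0,0,0,1],[0,0,0,0,0,0,1],[0,0,0,0,0,0,1],[0,0,0,0,0,0,1]]]'; python3 to.py .6235 .0575 .033 92.6;python3 - <<'E'
from h import *
import pickle
o=ctrl.get_obs();s=snapshot('wrist');save(s['image'],'w7.png');t=snapshot('side');save(t['image'],'s7.png');pickle.dump((o,s),open('w7.pkl','wb'))
for n in ['jar_a']:
  for q in silhouettes(s,n): print(n,round(q['confidence'],2),q['bbox'],q['mask'].sum())
E
```

```text
clock: 12.68
tool_pos: [0.6173, -0.0234, 0.1647]
orientation: [-90.0, -0.0, 92.6]
force: [0.8, -0.2, -0.7]
opening: 0.0877
clock: 13.1
tool_pos: [0.6084, 0.0488, 0.1646]
orientation: [-90.0, 0.0, 92.6]
force: [0.3, -0.9, -1.0]
opening: 0.0876
clock 13.1 tool shift cm [ 0.8  13.16 -1.55] open 0.0876
ry 0.04 tilt err [0.01 0.01]
shift if turned first [ 0.8  13.16 -1.55]
jar_a 0.83 [350.4, 1.5, 78.2, 33.8] 646
jar_a 0.73 [271.5, 190.7, 78.4, 98.9] 5490
```

View pics/w7.png

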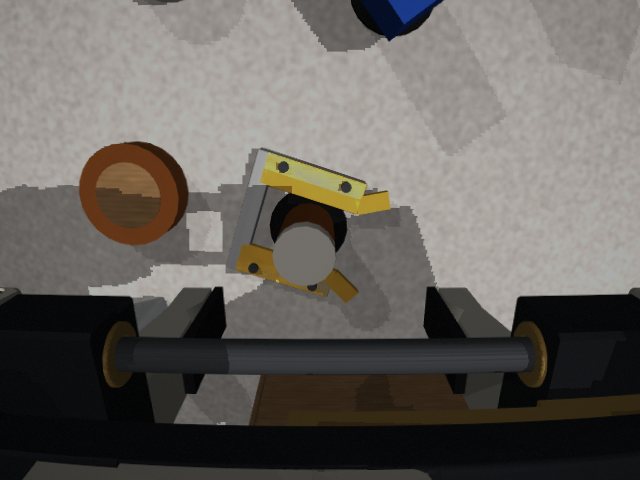

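View pics/s7.png

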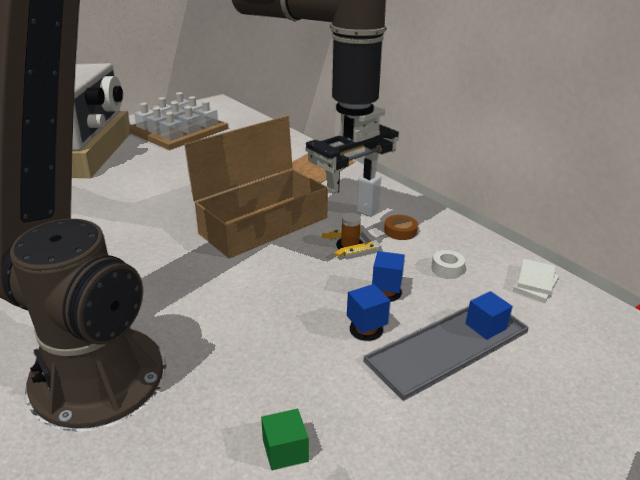

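```bash
python3 - <<'E'
from h import *
import pickle
o,W=pickle.load(open('w7.pkl','rb'));cw=cam(W,o)
print(onplane(cw,[[303.5,253.5]],.076),onplane(cw,[[308.5,227]],.005))
E
```

```text
[[0.62364646 0.05504404 0.076     ]] [[0.62298223 0.05701691 0.005     ]]
```

```bash
python3 -m pendant '[[[0.7,0,-1.55,0,0,0,1],[0,4,0,0,0,0,1],[0,4,0,0,0,0,1],[0,3,0,0,0,0,1],[0,2,0,0,0,0,1],[0,0,0,0,0,0,1],[0,0,0,0,0,0,0.3],[0,0,0,0,0,0,0.3],[0,0,0,0,0,0,0.3],[0,0,0,0,0,0,0.3],[0,0,0,0,0,0,0.3],[0,0,0,0,0,0,0.3]]]'; python3 to.py .5356 .08 .033
```

```text
clock: 14.25
tool_pos: [0.6241, 0.0565, 0.0358]
orientation: [-90.1, -0.0, 92.6]
force: [0.2, 0.5, 0.2]
opening: 0.0529
clock 14.25 tool shift cm [2.75 0.26 8.73] open 0.0529
```

```bash
python3 -m pendant '[[[0,0,0,0,0,0,0.3],[0,0,0,0,0,0,0.3],[0,0,0,0,0,0,0.3],[0,0,0,0,0,0,0.3],[0.33,0,1.08,0,0,0,0.3],[0.33,0,1.08,0,0,0,0.3],[0.33,0,1.08,0,0,0,0.3],[0.33,0,1.08,0,0,0,0.3]]]';python3 -m pendant '[[[0.33,0,1.08,0,0,0,0.3],[0.33,0,1.08,0,0,0,0.3],[0.33,0,1.08,0,0,0,0.3],[0.33,0,1.08,0,0,0,0.3],[0,0,0,0,0,0,0.3],[0,0,0,0,0,0,0.3]]]'; python3 to.py .596 .255 .1 92.6
```

```text
clock: 14.92
tool_pos: [0.5796, 0.0679, 0.0351]
orientation: [-90.1, -0.0, 92.6]
force: [3.0, -0.9, 3.8]
opening: 0.0415
clock: 15.42
tool_pos: [0.5338, 0.0793, 0.035]
orientation: [-89.9, -0.0, 92.6]
force: [-6.6, 4.1, 13.5]
opening: 0.0417
clock 15.42 tool shift cm [17.27 -6.51 -7.  ] open 0.0417
ry 0.0 tilt err [ 0.11 -0.01]
shift if turned first [17.27 -6.5  -7.01]
```

```bash
python3 -m pendant '[[[0,-3,0,0,0,0,0.3],[0,-3.5,0,0,0,0,0.3],[0,-3.5,0,0,0,0,0.3],[0,-3,0,0,0,0,0.3],[2.16,0,-0.88,0,0,0,0.3],[2.16,0,-0.88,0,0,0,0.3],[2.16,0,-0.88,0,0,0,0.3],[2.16,0,-0.88,0,0,0,0.3],[2.16,0,-0.88,0,0,0,0.3],[2.16,0,-0.88,0,0,0,0.3],[2.16,0,-0.88,0,0,0,0.3],[2.16,0,-0.88,0,0,0,0.3]]]';python3 -m pendant '[[[0,0,0,0,0,0,0.3],[0,0,0,0,0,0,0.3],[0,0,0,0,0,0,0.3]]]'; python3 to.py .596 .255 .041 92.6; python3 - <<'E'
from h import *
import pickle
o=ctrl.get_obs();s=snapshot('wrist');save(s['image'],'w8.png');t=snapshot('side');save(t['image'][60:340,150:450],'s8.png');pickle.dump((o,s),open('w8.pkl','wb'))
E
```

```text
clock: 16.42
tool_pos: [0.5965, 0.2552, 0.1629]
orientation: [-89.8, 0.1, 92.6]
force: [1.1, -0.2, -1.1]
opening: 0.0415
clock: 16.67
tool_pos: [0.5968, 0.254, 0.1632]
orientation: [-89.8, 0.1, 92.6]
force: [0.7, 0.1, -0.8]
opening: 0.0416
clock 16.67 tool shift cm [ 0.12 12.22  0.04] open 0.0416
ry -0.01 tilt err [0.18 0.08]
shift if turned first [ 0.1  12.22  0.08]
```

View pics/w8.png

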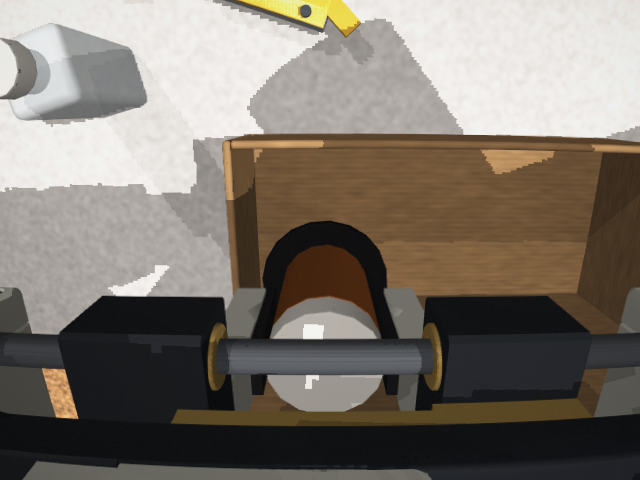

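View pics/s8.png

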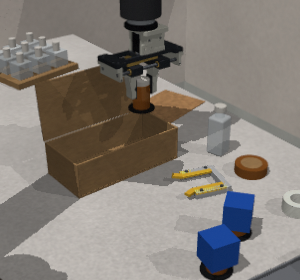

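```bash
python3 - <<'E'
from h import *
import pickle
o,W=pickle.load(open('w8.pkl','rb'));cw=cam(W,o)
print(onplane(cw,[[225,141],[640,141],[233,149],[236,290]],.086).round(4))
E
```

```text
[[0.6588 0.1896 0.086 ]
 [0.4089 0.1749 0.086 ]
 [0.6542 0.194  0.086 ]
 [0.654  0.2829 0.086 ]]
```

```bash
python3 -m pendant '[[[0,3.5,0,0,0,0,0.3],[0,3.5,0,0,0,0,0.3],[0,3,0,0,0,0,0.3],[0,1.2,0,0,0,0,0.3],[0,0.5,0,0,0,0,0.3],[0,0.4,0,0,0,0,0.3],[0,0,0,0,0,0,0.3],[0,0,0,0,0,0,0.3]]]'; python3 to.py .596 .255 .041 92.6
```

```text
clock: 17.43
tool_pos: [0.5996, 0.2551, 0.0454]
orientation: [-90.1, -0.1, 92.6]
force: [0.1, -0.7, -1.4]
opening: 0.0415
clock 17.43 tool shift cm [0.01 0.44 0.36] open 0.0415
ry -0.01 tilt err [-0.12 -0.07]
shift if turned first [0.01 0.44 0.36]
```

```bash
python3 -m pendant '[[[0,0.3,0.3,0,0,0,0.3],[0,0.2,0,0,0,0,0.3],[0,0,0,0,0,0,0.3],[0,0,0,0,0,0,0.3],[0,0,0,0,0,0,0.3]]]'; python3 to.py .596 .255 .040 92.6;python3 -m pendant '[[[0,0,0,0,0,0,0.64],[0,0,0,0,0,0,0.64],[0,0,0,0,0,0,0.64],[0,0,0,0,0,0,0.64],[0,-2,0,0,0,0,0.64],[0,-4,0,0,0,0,0.64],[0,-4,0,0,0,0,0.64],[0,-3,0,0,0,0,0.64]]]'
```

```text
clock: 17.85
tool_pos: [0.596, 0.2549, 0.0401]
orientation: [-90.1, -0.1, 92.6]
force: [-1.4, 0.9, 6.6]
opening: 0.0417
clock 17.85 tool shift cm [ 0.01  0.01 -0.  ] open 0.0417
ry 0.01 tilt err [-0.08 -0.05]
shift if turned first [ 0.01  0.01 -0.  ]
clock: 18.52
tool_pos: [0.5964, 0.2546, 0.1718]
orientation: [-90.1, -0.0, 92.6]
force: [0.7, 1.2, 0.4]
opening: 0.0556
```

```bash
python3 -m pendant '[[[-3.76,0,0.45,0,0,0,1],[-3.76,0,0.45,0,0,0,1],[-3.76,0,0.45,0,0,0,1],[-3.76,0,0.45,0,0,0,1],[-3.76,0,0.45,0,0,0,1],[-3.76,0,0.45,0,0,0,1],[-3.76,0,0.45,0,0,0,1],[-3.76,0,0.45,0,0,0,1],[-3.76,0,0.45,0,0,0,1],[-3.76,0,0.45,0,0,0,1]]]';python3 -m pendant '[[[0,0,0,0,-6.3,0,1],[0,0,0,0,-6.3,0,1],[0,0,0,0,-6.3,0,1],[0,0,0,0,-6.3,0,1],[0,0,0,0,-6.3,0,1],[0,0,0,0,-6.3,0,1],[0,0,0,0,0,0,1],[0,0,0,0,0,0,1],[0,0,0,0,0,0,1]]]'; python3 to.py .568 -.123 .037 130.5; python3 - <<'E'
from h import *
import pickle
o=ctrl.get_obs();s=snapshot('wrist');save(s['image'],'w9.png');t=snapshot('side');save(t['image'],'s9.png');pickle.dump((o,s),open('w9.pkl','wb'))
E
```

```text
clock: 19.35
tool_pos: [0.5672, -0.125, 0.1688]
orientation: [-90.0, 0.0, 92.6]
force: [-0.1, 0.2, -0.3]
opening: 0.0874
clock: 20.1
tool_pos: [0.5676, -0.1232, 0.1686]
orientation: [-90.0, -0.0, 130.2]
force: [-0.6, 0.6, 0.5]
opening: 0.0874
clock 20.1 tool shift cm [-1.000e-02  1.316e+01 -5.000e-02] open 0.0874
ry -0.33 tilt err [ 0.01 -0.  ]
shift if turned first [-1.000e-02  1.316e+01 -5.000e-02]
```

View pics/w9.png

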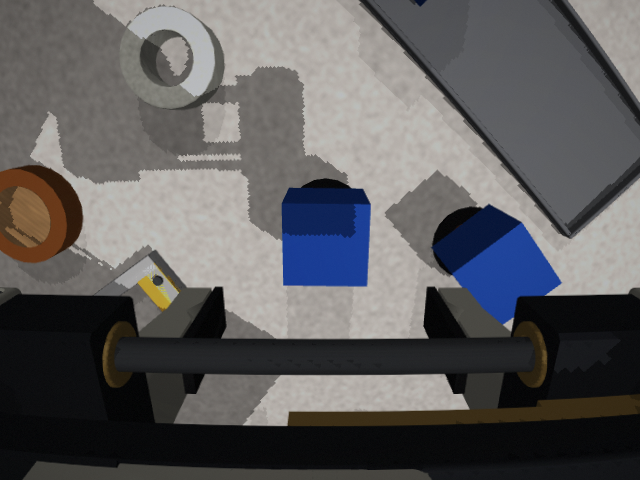

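View pics/s9.png

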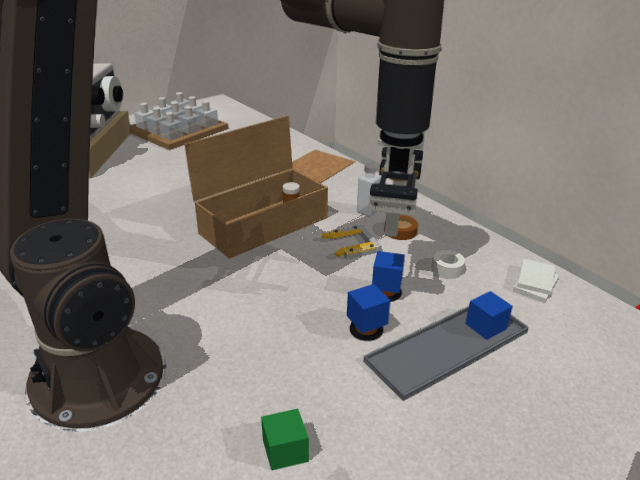

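```bash
python3 - <<'E'
from h import *
import pickle
o,W=pickle.load(open('w9.pkl','rb'));cw=cam(W,o)
f=fithood([(cw,W['image'],(260,165,130,135))],.568,-.123,zf=.024,yaws=np.radians([40])); print(f.x,np.degrees(f.x[2]),f.fun)
f=fithood([(cw,W['image'],(420,190,160,100))],.459,-.1855,zf=.024,yaws=np.radians([79.8])); print(f.x,np.degrees(f.x[2]),f.fun)
E
python3 to.py .568 -.123 .037 130.2
```

```text
[ 0.56850063 -0.12353953  0.68897645] 39.47544303992719 0.016700253848383927
[ 0.45862487 -0.18541992  1.39639539] 80.00756245539124 0.014276202567357878
clock 20.2 tool shift cm [-1.000e-02  1.316e+01 -4.000e-02] open 0.0878
ry 0.05 tilt err [ 0. -0.]
shift if turned first [-1.000e-02  1.316e+01 -4.000e-02]
```

```bash
python3 -m pendant '[[[-0.1,3.5,0,0,0.7,0,1],[0,3.5,0,0,0,0,1],[0,3.5,0,0,0,0,1],[0,2.5,0,0,0,0,1],[0,0,0,0,0,0,1],[0,0,0,0,0,0,1],[0,0,0,0,0,0,0.4],[0,0,0,0,0,0,0.4],[0,0,0,0,0,0,0.4],[0,0,0,0,0,0,0.4],[0,0,0,0,0,0,0.4],[0,0,0,0,0,0,0.4]]]'; python3 to.py .5356 .08 .037
```

```text
clock: 21.2
tool_pos: [0.5686, -0.1241, 0.0395]
orientation: [-90.0, 0.0, 129.7]
force: [-1.3, 1.1, 5.2]
opening: 0.0558
clock 21.2 tool shift cm [ 17.81   0.25 -10.49] open 0.0558
```

```bash
python3 -m pendant '[[[2.08,0,-0.27,0,0,0,0.4],[2.08,0,-0.27,0,0,0,0.4],[2.08,0,-0.27,0,0,0,0.4],[2.08,0,-0.27,0,0,0,0.4],[2.08,0,-0.27,0,0,0,0.4],[2.08,0,-0.27,0,0,0,0.4],[2.08,0,-0.27,0,0,0,0.4],[1.05,0,-1.43,0,0,0,0.4],[1.05,0,-1.43,0,0,0,0.4],[1.05,0,-1.43,0,0,0,0.4],[1.05,0,-1.43,0,0,0,0.4],[1.05,0,-1.43,0,0,0,0.4]]]';python3 -m pendant '[[[0,0,0,0,0,0,0.4],[0,0,0,0,0,0,0.4]]]'; python3 to.py .5114 .0863 .0395; python3 to.py .6232 .057 .0395; python3 - <<'E'
from h import *
s=snapshot('side');i=s['image']; save(cv2.resize(i[150:310,240:440],None,fx=3.5,fy=3.5,interpolation=cv2.INTER_CUBIC),'side10.png')
E
```

```text
clock: 22.2
tool_pos: [0.5115, 0.0867, 0.0393]
orientation: [-90.0, 0.0, 129.7]
force: [-0.7, -3.0, 4.2]
opening: 0.056
clock: 22.37
tool_pos: [0.5126, 0.0875, 0.0393]
orientation: [-90.1, 0.0, 129.8]
force: [0.7, 2.6, 2.9]
opening: 0.0559
clock 22.37 tool shift cm [-0.02 -0.02  0.17] open 0.0559
clock 22.37 tool shift cm [-9.42 -0.   -6.55] open 0.0559
```

View pics/side10.png

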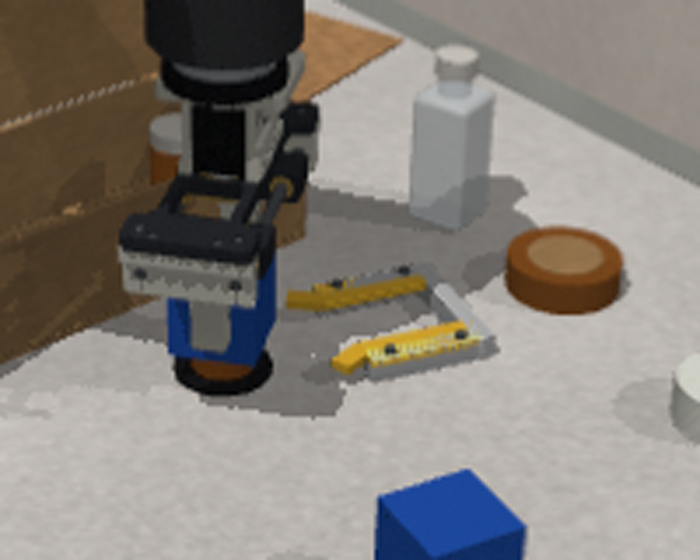

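```bash
python3 -m pendant '[[[-0.86,0,-0.6,0,0,0,0.4],[-0.86,0,-0.6,0,0,0,0.4],[-0.86,0,-0.6,0,0,0,0.4],[-0.86,0,-0.6,0,0,0,0.4],[-0.86,0,-0.6,0,0,0,0.4],[-0.86,0,-0.6,0,0,0,0.4],[-0.86,0,-0.6,0,0,0,0.4]]]';python3 -m pendant '[[[-0.86,0,-0.6,0,0,0,0.4],[-0.86,0,-0.6,0,0,0,0.4],[-0.86,0,-0.6,0,0,0,0.4],[-0.86,0,-0.55,0,0,0,0.4],[0,0,0,0,0,0,0.4],[0,0,0,0,0,0,0.4]]]'; python3 to.py .6232 .057 .0395; python3 -m pendant '[[[0,-0.5,0,0,0,0,0.4],[0,-0.5,0,0,0,0,0.4],[0,-1,0,0,0,0,0.4],[0,-1,0,0,0,0,0.4],[0,0,0,0,0,0,0.4]]]'; python3 - <<'E'
from h import *
s=snapshot('side');i=s['image']; save(cv2.resize(i[180:280,310:410],None,fx=6,fy=6,interpolation=cv2.INTER_CUBIC),'side11.png')
E
```

```text
clock: 23.0
tool_pos: [0.5815, 0.0654, 0.039]
orientation: [-89.9, -0.1, 129.6]
force: [-5.3, 2.6, 9.8]
opening: 0.0557
clock: 23.5
tool_pos: [0.6228, 0.0542, 0.0388]
orientation: [-90.0, 0.0, 129.6]
force: [2.3, -1.1, 2.6]
opening: 0.0557
clock 23.5 tool shift cm [ 0.19 -0.07 -0.21] open 0.0557
clock: 23.92
tool_pos: [0.6228, 0.0554, 0.0711]
orientation: [-90.1, 0.1, 129.7]
force: [-0.2, 0.2, -0.4]
opening: 0.0559
```

View pics/side11.png

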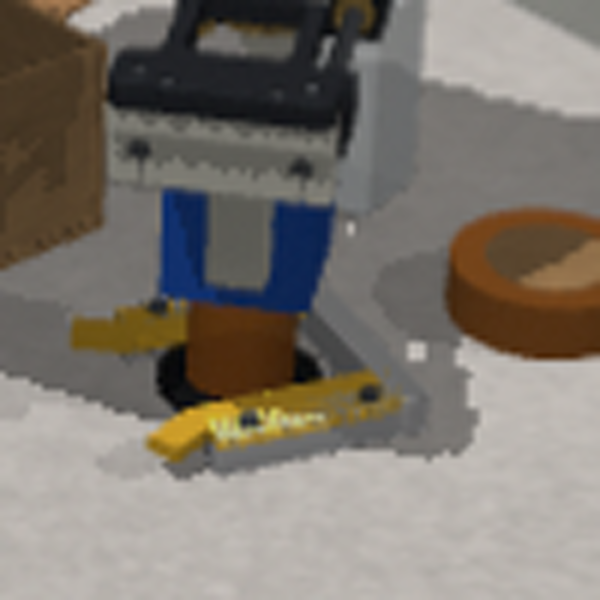

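```bash
python3 -m pendant '[[[0,-3,0,0,0,0,0.4],[0,-3,0,0,0,0,0.4],[0,-3,0,0,0,0,0.4],[0,-3,0,0,0,0,0.4],[-2.36,0,2.91,0,0,0,0.4],[-2.36,0,2.91,0,0,0,0.4],[-2.36,0,2.91,0,0,0,0.4],[-2.36,0,2.91,0,0,0,0.4],[-2.36,0,2.91,0,0,0,0.4],[-2.36,0,2.91,0,0,0,0.4],[-2.36,0,2.91,0,0,0,0.4],[-2.36,0,2.91,0,0,0,0.4]]]'
python3 -m pendant '[[[-2.36,0,2.91,0,0,0,0.4],[-2.36,0,2.91,0,0,0,0.4],[0,0,0,0,6.3,0,0.4],[0,0,0,0,6.3,0,0.4],[0,0,0,0,6.3,0,0.4],[0,0,0,0,6.3,0,0.4],[0,0,0,0,6.3,0,0.4],[0,0,0,0,6.3,0,0.4],[0,0,0,0,6.3,0,0.4],[0,0,0,0,0,0,0.4],[0,0,0,0,0,0,0.4],[0,0,0,0,0,0,0.4]]]'
python3 to.py .5495 -.3124 .0195 85.5;  python3 - <<'E'
from h import *
import pickle
o=ctrl.get_obs();s=snapshot('wrist');save(s['image'],'w12.png')
E
```

```text
clock: 24.97
tool_pos: [0.5633, -0.2403, 0.1894]
orientation: [-90.1, 0.1, 129.7]
force: [1.0, 1.4, -1.2]
opening: 0.0559
clock: 25.97
tool_pos: [0.5491, -0.3122, 0.1889]
orientation: [-90.0, 0.0, 85.8]
force: [-0.1, -0.0, -0.9]
opening: 0.0558
clock 25.97 tool shift cm [-0.02 16.94 -0.03] open 0.0558
ry 0.3 tilt err [-0.03  0.01]
shift if turned first [-0.02 16.94 -0.04]
```

View pics/w12.png

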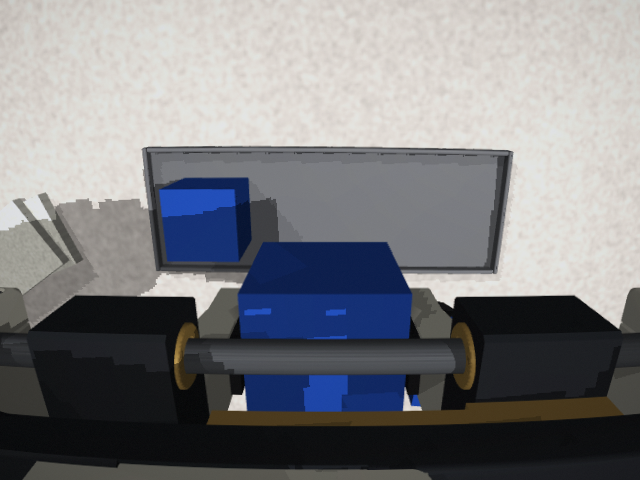

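```bash
python3 -m pendant '[[[0,3.5,0,0,0,0,0.4],[0,3.5,0,0,0,0,0.4],[0,3.5,0,0,0,0,0.4],[0,3,0,0,0,0,0.4],[0,1.7,0,0,0,0,0.4],[0,0.8,0,0,0,0,0.4],[0,0,0,0,0,0,0.4],[0,0,0,0,0,0,0.4],[0,0,0,0,0,0,0.4]]]';  python3 to.py .5495 -.3124 .0195 85.5
```

```text
clock: 26.77
tool_pos: [0.5502, -0.3126, 0.0304]
orientation: [-90.1, 0.0, 85.6]
force: [-0.2, 0.4, -0.0]
opening: 0.0559
clock 26.77 tool shift cm [0.02 1.09 0.07] open 0.0559
ry 0.14 tilt err [-0.15  0.04]
shift if turned first [0.02 1.09 0.07]
```

```bash
python3 -m pendant '[[[0,0.4,0,0,0,0,0.4],[0,0.4,0,0,0,0,0.4],[0,0.2,0,0,0,0,0.4],[0,0,0,0,0,0,0.4],[0,0,0,0,0,0,0.4]]]';python3 -m pendant '[[[0,0,0,0,0,0,0.78],[0,0,0,0,0,0,0.78],[0,0,0,0,0,0,0.78],[0,-1,0,0,0,0,0.78],[0,-4,0,0,0,0,0.78],[0,-4,0,0,0,0,0.78],[0,-4,0,0,0,0,0.78],[0,-2,0,0,0,0,1]]]'; python3 to.py .6232 .0568 .035 92.6
```

```text
clock: 27.18
tool_pos: [0.549, -0.3122, 0.0189]
orientation: [-90.0, 0.0, 85.6]
force: [-1.0, -0.2, 1.1]
opening: 0.0558
clock: 27.85
tool_pos: [0.5507, -0.3132, 0.1752]
orientation: [-90.4, 0.1, 85.6]
force: [1.5, -0.4, -0.2]
opening: 0.0714
clock 27.85 tool shift cm [37.48 13.96 -4.32] open 0.0714
ry -6.97 tilt err [-0.37  0.14]
shift if turned first [36.64 14.02 -8.92]
```

```bash
python3 -m pendant '[[[0,0,0,0,-7,0,1],[3.66,0,-0.89,0,0,0,1],[3.66,0,-0.89,0,0,0,1],[3.66,0,-0.89,0,0,0,1],[3.66,0,-0.89,0,0,0,1],[3.66,0,-0.89,0,0,0,1],[3.66,0,-0.89,0,0,0,1],[3.66,0,-0.89,0,0,0,1],[3.66,0,-0.89,0,0,0,1],[3.66,0,-0.89,0,0,0,1],[3.66,0,-0.89,0,0,0,1],[0,0,0,0,0,0,1]]]'; python3 -m pendant '[[[0,0,0,0,0,0,1],[0,0,0,0,0,0,1]]]';python3 to.py .6232 .0568 .035 92.6;  python3 - <<'E'
from h import *
import pickle
o=ctrl.get_obs();s=snapshot('wrist');save(s['image'],'w13.png');t=snapshot('side');save(t['image'],'s13.png');pickle.dump((o,s),open('w13.pkl','wb'))
E
```

```text
clock: 28.85
tool_pos: [0.6227, 0.0629, 0.1695]
orientation: [-90.1, -0.0, 92.8]
force: [0.4, -1.1, -0.6]
opening: 0.0876
clock: 29.02
tool_pos: [0.6211, 0.0575, 0.1691]
orientation: [-90.0, 0.0, 92.6]
force: [-0.2, -0.0, 0.3]
opening: 0.0875
clock 29.02 tool shift cm [-0.08 13.41 -0.2 ] open 0.0875
ry 0.03 tilt err [0. 0.]
shift if turned first [-0.08 13.41 -0.2 ]
```

View pics/w13.png

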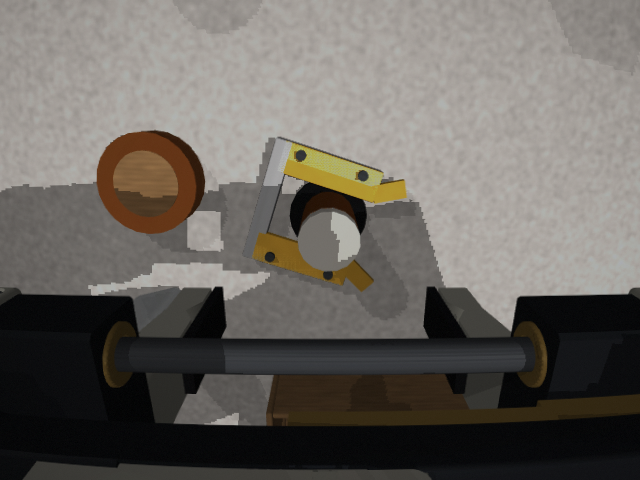

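View pics/s13.png

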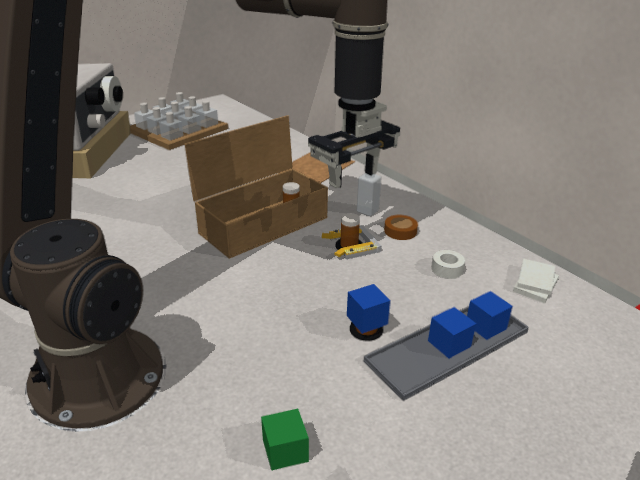

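```bash
python3 - <<'E'
from h import *
import pickle
o,W=pickle.load(open('w13.pkl','rb'));cw=cam(W,o)
print(onplane(cw,[[328.5,240]],.076))
E
python3 to.py .6232 .0568 .035 92.6
```

```text
[[0.62052053 0.05526552 0.076     ]]
clock 29.12 tool shift cm [ 0.03 13.4  -0.21] open 0.0878
ry -0.07 tilt err [0. 0.]
shift if turned first [ 0.02 13.4  -0.21]
```

```bash
python3 -m pendant '[[[-0.1,4,0,0,0,0,0.75],[0,4,0,0,0,0,0.7],[0,3.3,0,0,0,0,0.7],[0,1.9,0,0,0,0,0.7],[0,0,0,0,0,0,0.7],[0,0,0,0,0,0,0.7],[0,0,0,0,0,0,0.3],[0,0,0,0,0,0,0.3],[0,0,0,0,0,0,0.3],[0,0,0,0,0,0,0.3],[0,0,0,0,0,0,0.3],[0,0,0,0,0,0,0.3]]]';python3 -m pendant '[[[0,-0.1,0,0,0,0,0.3],[0.33,0,1.08,0,0,0,0.3],[0.33,0,1.08,0,0,0,0.3],[0.33,0,1.08,0,0,0,0.3],[0.33,0,1.08,0,0,0,0.3],[0.33,0,1.08,0,0,0,0.3],[0.33,0,1.08,0,0,0,0.3],[0.33,0,1.08,0,0,0,0.3],[0.33,0,1.08,0,0,0,0.3],[0,0,0,0,0,0,0.3]]]'; python3 to.py .511 .251 .17 92.6
```

```text
clock: 30.12
tool_pos: [0.6221, 0.0566, 0.0383]
orientation: [-90.1, -0.0, 92.6]
force: [-2.4, 0.3, 7.0]
opening: 0.0412
clock: 30.95
tool_pos: [0.5317, 0.0796, 0.0383]
orientation: [-90.0, -0.0, 92.6]
force: [-5.2, 3.7, 12.5]
opening: 0.0414
clock 30.95 tool shift cm [ 17.23 -13.16   1.28] open 0.0414
ry 0.02 tilt err [ 0.   -0.04]
shift if turned first [ 17.22 -13.17   1.29]
```

```bash
python3 -m pendant '[[[0,-3,0,0,0,0,0.3],[0,-3.5,0,0,0,0,0.3],[0,-3.5,0,0,0,0,0.3],[0,-3,0,0,0,0,0.3],[2.87,0,0.21,0,0,0,0.3],[2.87,0,0.21,0,0,0,0.3],[2.87,0,0.21,0,0,0,0.3],[2.87,0,0.21,0,0,0,0.3],[2.87,0,0.21,0,0,0,0.3],[2.87,0,0.21,0,0,0,0.3],[0,0,0,0,0,0,0.3],[0,0,0,0,0,0,0.3]]]'; python3 to.py .511 .251 .0433 92.6;  python3 - <<'E'
from h import *
import pickle
o=ctrl.get_obs();s=snapshot('wrist');save(s['image'],'w14.png');pickle.dump((o,s),open('w14.pkl','wb'))
E
```

```text
clock: 31.95
tool_pos: [0.5113, 0.2511, 0.1663]
orientation: [-89.8, 0.1, 92.7]
force: [-0.5, -0.5, -0.7]
opening: 0.0415
clock 31.95 tool shift cm [ 1.00e-02  1.23e+01 -1.00e-02] open 0.0415
ry 0.11 tilt err [0.17 0.08]
shift if turned first [-1.00e-02  1.23e+01  3.00e-02]
```

View pics/w14.png

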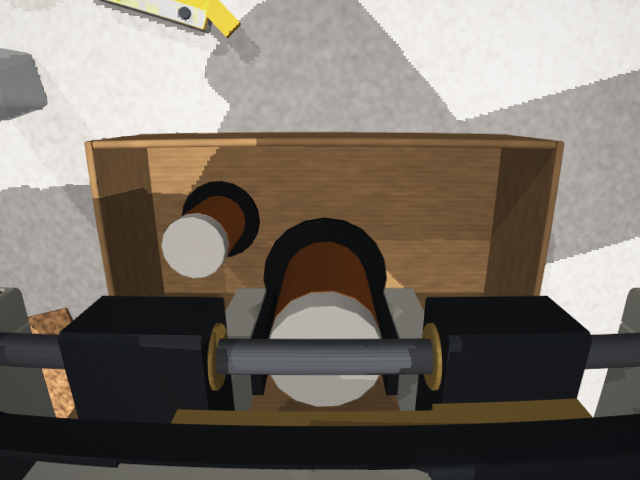

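```bash
python3 - <<'E'
from h import *
import pickle
o,W=pickle.load(open('w14.pkl','rb'));cw=cam(W,o)
print(onplane(cw,[[195,246]],.081),onplane(cw,[[221,218]],.01))
E
python3 to.py .511 .251 .0433 92.6
```

```text
[[0.59618482 0.25429585 0.081     ]] [[0.59655309 0.25387069 0.01      ]]
clock 32.0 tool shift cm [ 0.1  12.31  0.02] open 0.0412
ry 0.05 tilt err [0.16 0.09]
shift if turned first [ 0.09 12.31  0.05]
```

Jar 1 is exactly where I put it. Lowering jar 2.

```bash
python3 -m pendant '[[[0,3.5,0,0,0,0,0.3],[0,3.5,0,0,0,0,0.3],[0,3,0,0,0,0,0.3],[0,1.2,0,0,0,0,0.3],[0,0.5,0,0,0,0,0.3],[0,0,0,0,0,0,0.3],[0,0,0,0,0,0,0.3],[0,0,0,0,0,0,0.3]]]'; python3 to.py .511 .251 .0433 92.6
```

```text
clock: 32.67
tool_pos: [0.5142, 0.2506, 0.0521]
orientation: [-90.1, -0.1, 92.6]
force: [1.5, 0.1, -0.8]
opening: 0.0416
clock 32.67 tool shift cm [0.05 0.88 0.32] open 0.0416
ry -0.03 tilt err [-0.1  -0.07]
shift if turned first [0.05 0.88 0.32]
```

```bash
python3 -m pendant '[[[0,0.4,0.3,0,0,0,0.3],[0,0.3,0,0,0,0,0.3],[0,0.1,0,0,0,0,0.3],[0,0,0,0,0,0,0.3],[0,0,0,0,0,0,0.3]]]'; python3 to.py .511 .251 .0433 92.6;python3 -m pendant '[[[0,0,0,0,0,0,0.64],[0,0,0,0,0,0,0.64],[0,0,0,0,0,0,0.64],[0,0,0,0,0,0,0.64],[0,-2,0,0,0,0,0.64],[0,-4,0,0,0,0,0.64],[0,-4,0,0,0,0,0.64],[0,-3,0,0,0,0,0.64]]]'
```

```text
clock: 33.08
tool_pos: [0.5103, 0.2503, 0.0433]
orientation: [-90.0, -0.0, 92.6]
force: [-3.5, -0.8, 5.2]
opening: 0.0416
clock 33.08 tool shift cm [ 0.07 -0.   -0.07] open 0.0416
ry 0.0 tilt err [-0.01 -0.01]
shift if turned first [ 0.07 -0.   -0.07]
clock: 33.75
tool_pos: [0.5112, 0.2504, 0.1757]
orientation: [-90.1, -0.0, 92.6]
force: [0.7, 2.0, -0.4]
opening: 0.0559
```

```bash
python3 -m pendant '[[[-3.94,0,0.65,0,0,0,1],[-3.94,0,0.65,0,0,0,1],[-3.94,0,0.65,0,0,0,1],[-3.94,0,0.65,0,0,0,1],[-3.94,0,0.65,0,0,0,1],[-3.94,0,0.65,0,0,0,1],[-3.94,0,0.65,0,0,0,1],[-3.94,0,0.65,0,0,0,1],[-3.94,0,0.65,0,0,0,1],[-3.94,0,0.65,0,0,0,1],[-3.94,0,0.65,0,0,0,1],[0,0,0,0,6.3,0,1]]]';python3 -m pendant '[[[0,0,0,0,6.3,0,1],[0,0,0,0,0,0,1],[0,0,0,0,0,0,1],[0,0,0,0,0,0,1]]]'; python3 to.py .459 -.1855 .038 80; python3 - <<'E'
from h import *
import pickle
o=ctrl.get_obs();s=snapshot('wrist');save(s['image'],'w15.png');t=snapshot('side');save(t['image'],'s15.png')
f=fithood([(cam(s,o),s['image'],(240,140,190,150))],.459,-.1855,zf=.024,yaws=np.radians([79.8])); print(f.x,np.degrees(f.x[2]),f.fun)
E
```

```text
clock: 34.75
tool_pos: [0.4572, -0.1911, 0.1725]
orientation: [-90.0, 0.0, 86.4]
force: [0.4, 0.4, 0.3]
opening: 0.0877
clock: 35.08
tool_pos: [0.4587, -0.1857, 0.1727]
orientation: [-90.0, -0.0, 80.2]
force: [-1.1, 0.6, -0.0]
opening: 0.0878
clock 35.08 tool shift cm [ 0.02 13.47 -0.02] open 0.0878
ry 0.21 tilt err [ 0. -0.]
shift if turned first [ 0.02 13.47 -0.02]
[ 0.45907568 -0.18554858  1.39634254] 80.00453453311218 0.019995813618396713
```

View pics/w15.png

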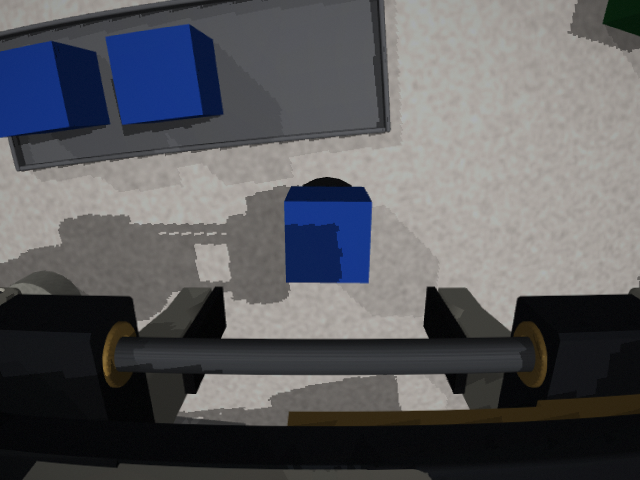

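View pics/s15.png

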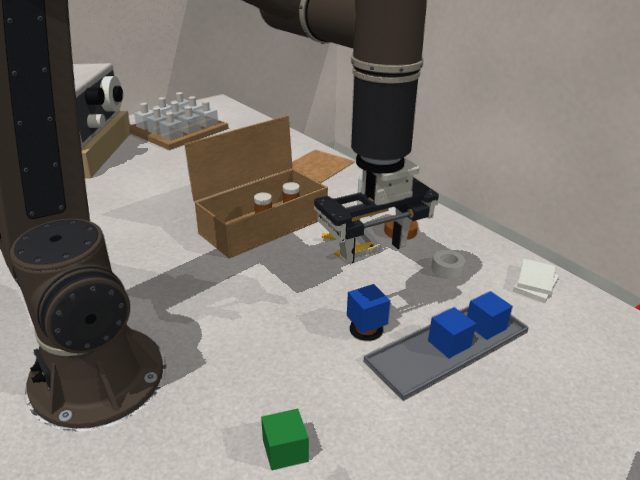

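```bash
python3 -m pendant '[[[0,3.5,0,0,0,0,1],[0,3.5,0,0,0,0,1],[0,3.5,0,0,0,0,1],[0,2.8,0,0,0,0,1],[0,0,0,0,0,0,1],[0,0,0,0,0,0,1],[0,0,0,0,0,0,0.4],[0,0,0,0,0,0,0.4],[0,0,0,0,0,0,0.4],[0,0,0,0,0,0,0.4],[0,0,0,0,0,0,0.4],[0,0,0,0,0,0,0.4]]]';python3 -m pendant '[[[2.3,0,-0.04,0,0,0,0.4],[2.3,0,-0.04,0,0,0,0.4],[2.3,0,-0.04,0,0,0,0.4],[2.3,0,-0.04,0,0,0,0.4],[2.3,0,-0.04,0,0,0,0.4],[2.3,0,-0.04,0,0,0,0.4],[2.3,0,-0.04,0,0,0,0.4],[2.3,0,-0.04,0,0,0,0.4],[2.3,0,-0.04,0,0,0,0.4],[2.3,0,-0.04,0,0,0,0.4],[2.3,0,-0.04,0,0,0,0.4],[2.3,0,-0.04,0,0,0,0.4]]]';python3 -m pendant '[[[0,0,0,0,0,0,0.4],[0,0,0,0,0,0,0.4],[0,0,0,0,0,0,0.4]]]'; python3 to.py .5114 .0863 .0395; python3 to.py .6232 .057 .0395; python3 - <<'E'
from h import *
s=snapshot('side');i=s['image']; save(cv2.resize(i[150:310,240:440],None,fx=3.5,fy=3.5,interpolation=cv2.INTER_CUBIC),'side16.png')
E
```

```text
clock: 36.18
tool_pos: [0.4587, -0.186, 0.0404]
orientation: [-90.0, -0.0, 80.0]
force: [-2.7, 1.6, 7.0]
opening: 0.0557
clock: 37.18
tool_pos: [0.5115, 0.0855, 0.0403]
orientation: [-90.0, 0.0, 80.0]
force: [1.2, -4.1, 4.5]
opening: 0.0557
clock: 37.43
tool_pos: [0.5122, 0.0855, 0.0402]
orientation: [-90.1, -0.1, 80.0]
force: [1.7, 0.4, 1.6]
opening: 0.0558
clock 37.43 tool shift cm [0.06 0.07 0.09] open 0.0558
clock 37.43 tool shift cm [ -0.89   0.09 -11.42] open 0.0558
```

View pics/side16.png

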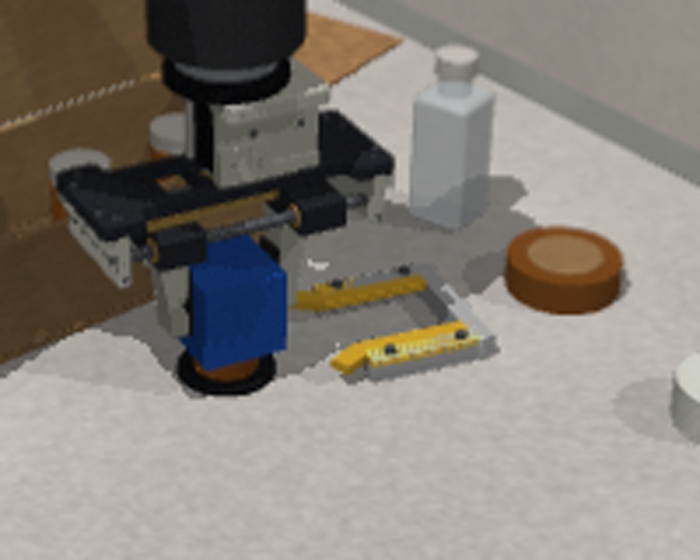

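```bash
python3 -m pendant '[[[-0.08,0,-1.04,0,0,0,0.4],[-0.08,0,-1.04,0,0,0,0.4],[-0.08,0,-1.04,0,0,0,0.4],[-0.08,0,-1.04,0,0,0,0.4],[-0.08,0,-1.04,0,0,0,0.4],[-0.08,0,-1.04,0,0,0,0.4],[-0.08,0,-1.04,0,0,0,0.4]]]';python3 -m pendant '[[[-0.08,0,-1.04,0,0,0,0.4],[-0.08,0,-1.04,0,0,0,0.4],[-0.08,0,-1.04,0,0,0,0.4],[-0.08,0,-1.04,0,0,0,0.4],[0,0,0,0,0,0,0.4],[0,0,0,0,0,0,0.4]]]'; python3 to.py .6232 .057 .0395; python3 -m pendant '[[[0,-0.5,0,0,0,0,0.4],[0,-0.5,0,0,0,0,0.4],[0,-1,0,0,0,0,0.4],[0,-1,0,0,0,0,0.4],[0,0,0,0,0,0,0.4]]]'; python3 - <<'E'
from h import *
s=snapshot('side');i=s['image']; save(cv2.resize(i[180:280,310:410],None,fx=6,fy=6,interpolation=cv2.INTER_CUBIC),'side17.png')
E
```

```text
clock: 38.07
tool_pos: [0.5806, 0.0649, 0.0403]
orientation: [-89.8, 0.1, 79.9]
force: [-7.0, 0.2, 13.5]
opening: 0.0561
clock: 38.57
tool_pos: [0.623, 0.0544, 0.0403]
orientation: [-90.0, 0.0, 79.9]
force: [2.0, -3.5, 4.8]
opening: 0.0558
clock 38.57 tool shift cm [0.26 0.08 0.02] open 0.0558
clock: 38.98
tool_pos: [0.6234, 0.0565, 0.0721]
orientation: [-90.1, -0.1, 80.0]
force: [0.3, 0.2, -1.1]
opening: 0.0558
```

View pics/side17.png

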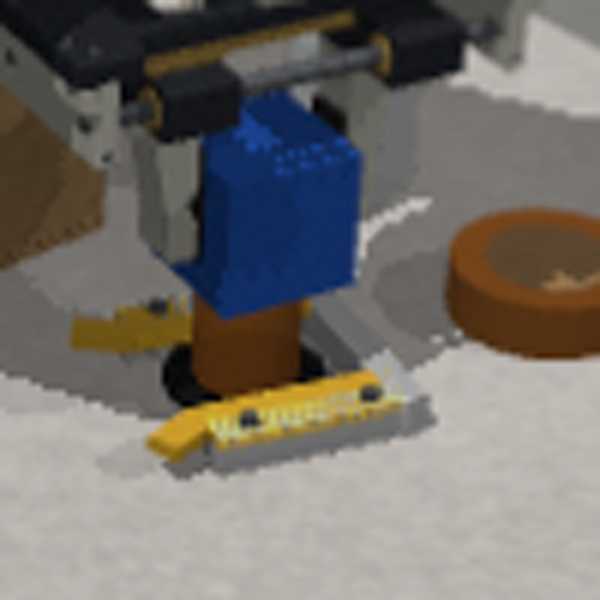

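```bash
python3 -m pendant '[[[0,-3,0,0,0,0,0.4],[0,-3,0,0,0,0,0.4],[0,-3,0,0,0,0,0.4],[0,-3,0,0,0,0,0.4],[-3.5,0,0.93,0,0,0,0.4],[-3.5,0,0.93,0,0,0,0.4],[-3.5,0,0.93,0,0,0,0.4],[-3.5,0,0.93,0,0,0,0.4],[-3.5,0,0.93,0,0,0,0.4],[-3.5,0,0.93,0,0,0,0.4],[-3.5,0,0.93,0,0,0,0.4],[-3.5,0,0.93,0,0,0,0.4]]]'
python3 -m pendant '[[[-3.5,0,0.93,0,0,0,0.4],[-3.5,0,0.93,0,0,0,0.4],[-3.5,0,0.93,0,0,0,0.4],[0,0,0,0,-5.5,0,0.4],[0,0,0,0,0,0,0.4],[0,0,0,0,0,0,0.4],[0,0,0,0,0,0,0.4]]]'
python3 to.py .455 -.305 .0205 85.5;  python3 - <<'E'
from h import *
o=ctrl.get_obs();s=snapshot('wrist');save(s['image'],'w18.png')
E
```

```text
clock: 40.03
tool_pos: [0.4998, -0.2076, 0.1903]
orientation: [-90.1, -0.0, 80.0]
force: [1.3, -0.4, -0.3]
opening: 0.0557
clock: 40.62
tool_pos: [0.4553, -0.3043, 0.1899]
orientation: [-90.0, -0.0, 85.4]
force: [-0.9, -0.3, -0.8]
opening: 0.0561
clock 40.62 tool shift cm [-0.07 16.94  0.03] open 0.0561
ry -0.11 tilt err [-0.03 -0.  ]
shift if turned first [-0.07 16.94  0.02]
```

View pics/w18.png

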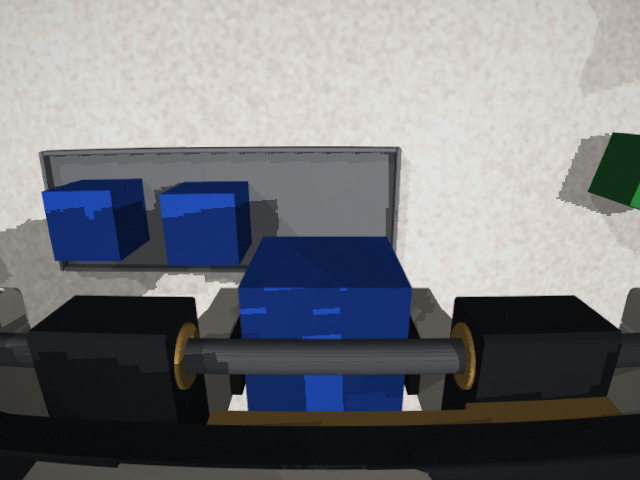

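```bash
python3 -m pendant '[[[-0.1,3.5,-0.3,0,0,0,0.4],[0,3.5,0,0,0,0,0.4],[0,3.5,0,0,0,0,0.4],[0,3,0,0,0,0,0.4],[0,1.7,0,0,0,0,0.4],[0,0.8,0,0,0,0,0.4],[0,0,0,0,0,0,0.4],[0,0,0,0,0,0,0.4],[0,0,0,0,0,0,0.4]]]';  python3 to.py .458 -.305 .0205 85.5
```

```text
clock: 41.42
tool_pos: [0.4591, -0.3062, 0.0311]
orientation: [-90.1, 0.0, 85.5]
force: [-0.2, -0.6, -0.6]
opening: 0.056
clock 41.42 tool shift cm [0.11 1.06 0.12] open 0.056
ry 0.02 tilt err [-0.13  0.04]
shift if turned first [0.11 1.06 0.12]
```

```bash
python3 -m pendant '[[[0,0.4,0,0,0,0,0.4],[0,0.4,0,0,0,0,0.4],[0,0.2,0,0,0,0,0.4],[0,0,0,0,0,0,0.4],[0,0,0,0,0,0,0.4]]]';python3 -m pendant '[[[0,0,0,0,0,0,0.72],[0,0,0,0,0,0,0.72],[0,0,0,0,0,0,0.72],[0,-1,0,0,0,0,0.72],[0,-4,0,0,0,0,0.72],[0,-4,0,0,0,0,0.72],[0,-4,0,0,0,0,0.72],[0,-2,0,0,0,0,1]]]'; python3 to.py .622 .0565 .17 92.6
```

```text
clock: 41.83
tool_pos: [0.458, -0.3064, 0.0201]
orientation: [-90.0, 0.0, 85.5]
force: [-0.1, 0.3, 3.6]
opening: 0.0561
clock: 42.5
tool_pos: [0.4593, -0.307, 0.1756]
orientation: [-90.3, 0.1, 85.5]
force: [1.2, -0.1, 0.0]
opening: 0.0659
clock 42.5 tool shift cm [ 37.51   0.56 -13.39] open 0.0659
ry -7.07 tilt err [-0.34  0.13]
shift if turned first [ 35.58   0.56 -17.9 ]
```

```bash
python3 -m pendant '[[[0,0,0,0,-7,0,1],[3.56,0,-1.79,0,0,0,1],[3.56,0,-1.79,0,0,0,1],[3.56,0,-1.79,0,0,0,1],[3.56,0,-1.79,0,0,0,1],[3.56,0,-1.79,0,0,0,1],[3.56,0,-1.79,0,0,0,1],[3.56,0,-1.79,0,0,0,1],[3.56,0,-1.79,0,0,0,1],[3.56,0,-1.79,0,0,0,1],[3.56,0,-1.79,0,0,0,1],[0,0,0,0,0,0,1]]]'; python3 -m pendant '[[[0,0,0,0,0,0,1],[0,0,0,0,0,0,1]]]';python3 to.py .622 .0565 .0365 92.6;  python3 - <<'E'
from h import *
import pickle
o=ctrl.get_obs();s=snapshot('wrist');save(s['image'],'w19.png');t=snapshot('side');save(t['image'],'s19.png');pickle.dump((o,s),open('w19.pkl','wb'))
for q in silhouettes(s,'jar_a'): print(round(q['confidence'],2),q['bbox'],q['mask'].sum())
E
```

```text
clock: 43.5
tool_pos: [0.6237, 0.0627, 0.1701]
orientation: [-90.1, -0.0, 92.7]
force: [1.3, -0.6, 0.8]
opening: 0.0873
clock: 43.67
tool_pos: [0.6207, 0.0575, 0.1698]
orientation: [-90.0, 0.0, 92.5]
force: [-0.7, -0.2, -0.2]
opening: 0.0875
clock 43.67 tool shift cm [-0.1  13.33 -0.13] open 0.0875
ry -0.07 tilt err [0.03 0.01]
shift if turned first [-0.1  13.33 -0.12]
0.7 [291.2, 180.2, 71.0, 85.4] 5159
```

View pics/w19.png

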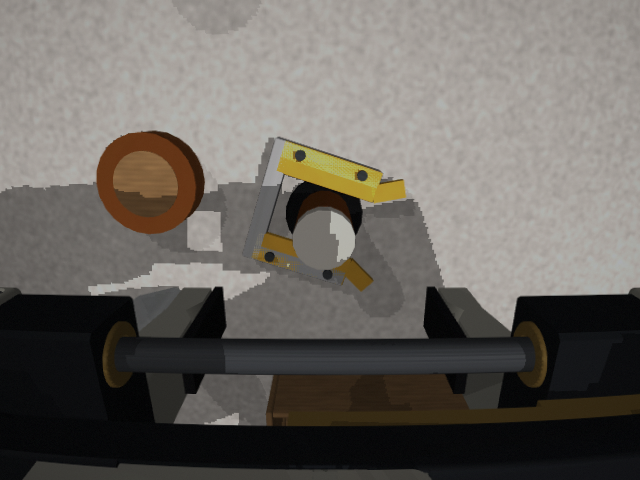

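View pics/s19.png

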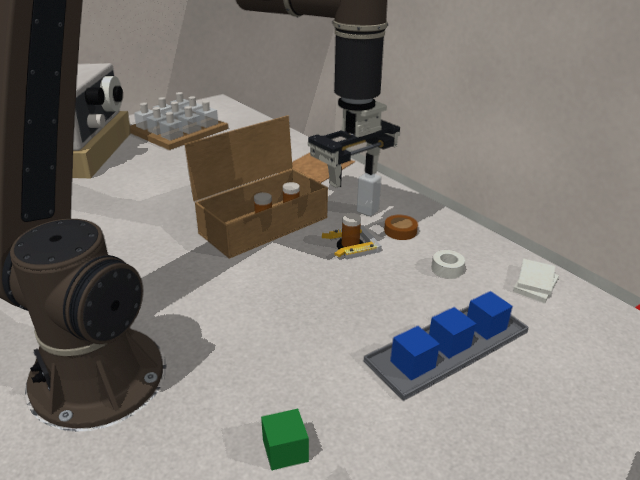

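```bash
python3 -m pendant '[[[-0.1,4,-0.15,0,0,0,0.75],[0,4,0,0,0,0,0.7],[0,3.3,0,0,0,0,0.7],[0,1.9,0,0,0,0,0.7],[0,0,0,0,0,0,0.7],[0,0,0,0,0,0,0.7],[0,0,0,0,0,0,0.3],[0,0,0,0,0,0,0.3],[0,0,0,0,0,0,0.3],[0,0,0,0,0,0,0.3],[0,0,0,0,0,0,0.3],[0,0,0,0,0,0,0.3]]]';python3 -m pendant '[[[0,-0.1,0,0,0,0,0.3],[0.33,0,1.08,0,0,0,0.3],[0.33,0,1.08,0,0,0,0.3],[0.33,0,1.08,0,0,0,0.3],[0.33,0,1.08,0,0,0,0.3],[0.33,0,1.08,0,0,0,0.3],[0.33,0,1.08,0,0,0,0.3],[0.33,0,1.08,0,0,0,0.3],[0.33,0,1.08,0,0,0,0.3],[0,0,0,0,0,0,0.3]]]'; python3 to.py .426 .247 .17 92.6
```

```text
clock: 44.82
tool_pos: [0.6234, 0.0565, 0.0393]
orientation: [-90.1, -0.0, 92.5]
force: [-1.0, 0.8, 6.7]
opening: 0.0415
clock: 45.65
tool_pos: [0.533, 0.0797, 0.0393]
orientation: [-90.0, -0.0, 92.5]
force: [-3.9, 3.4, 11.2]
opening: 0.0415
clock 45.65 tool shift cm [ 17.2  -13.06   9.95] open 0.0415
ry -0.08 tilt err [ 0.   -0.04]
shift if turned first [ 17.2  -13.07   9.93]
```

```bash
python3 -m pendant '[[[0,-3,0,0,0,0,0.3],[0,-3.5,0,0,0,0,0.3],[0,-3.5,0,0,0,0,0.3],[0,-3,0,0,0,0,0.3],[2.15,0,1.24,0,0,0,0.3],[2.15,0,1.24,0,0,0,0.3],[2.15,0,1.24,0,0,0,0.3],[2.15,0,1.24,0,0,0,0.3],[2.15,0,1.24,0,0,0,0.3],[2.15,0,1.24,0,0,0,0.3],[2.15,0,1.24,0,0,0,0.3],[2.15,0,1.24,0,0,0,0.3]]]';python3 -m pendant '[[[0,0,0,0,0,0,0.3],[0,0,0,0,0,0,0.3],[0,0,0,0,0,0,0.3]]]'; python3 to.py .426 .247 .0443 92.6;  python3 - <<'E'
from h import *
import pickle
o=ctrl.get_obs();s=snapshot('wrist');save(s['image'],'w20.png');pickle.dump((o,s),open('w20.pkl','wb'))
E
```

```text
clock: 46.65
tool_pos: [0.4257, 0.2463, 0.1674]
orientation: [-89.8, 0.1, 92.5]
force: [-1.0, 0.7, -0.9]
opening: 0.0414
clock: 46.9
tool_pos: [0.4273, 0.2458, 0.1679]
orientation: [-89.9, 0.1, 92.5]
force: [0.4, -0.3, -1.2]
opening: 0.0416
clock 46.9 tool shift cm [ 0.14 12.36  0.1 ] open 0.0416
ry -0.07 tilt err [0.1  0.07]
shift if turned first [ 0.13 12.36  0.13]
```

View pics/w20.png

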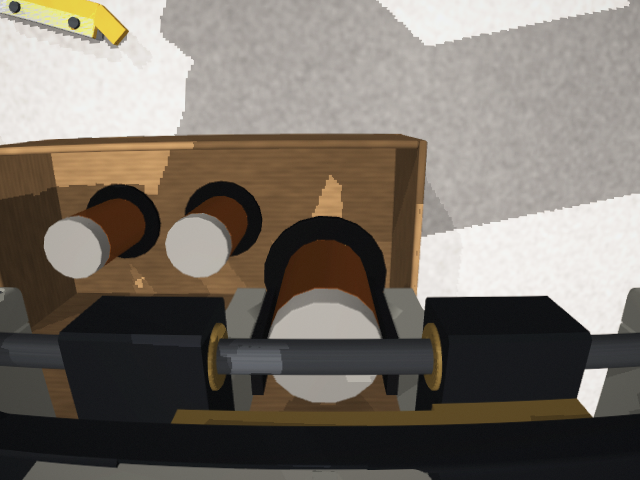

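```bash
python3 -m pendant '[[[0.1,3.5,0,0,0,0,0.3],[0,3.5,0,0,0,0,0.3],[0,3,0,0,0,0,0.3],[0,1.2,0,0,0,0,0.3],[0,0.5,0,0,0,0,0.3],[0,0,0,0,0,0,0.3],[0,0,0,0,0,0,0.3],[0,0,0,0,0,0,0.3]]]'; python3 to.py .426 .247 .0443 92.6
```

```text
clock: 47.62
tool_pos: [0.4293, 0.2479, 0.0528]
orientation: [-90.1, -0.1, 92.5]
force: [0.4, -0.3, -0.8]
opening: 0.0416
clock 47.62 tool shift cm [-0.08  0.85  0.34] open 0.0416
ry -0.14 tilt err [-0.08 -0.08]
shift if turned first [-0.08  0.85  0.34]
```

```bash
python3 -m pendant '[[[0,0.4,0.3,0,0,0,0.3],[0,0.3,0,0,0,0,0.3],[0,0.1,0,0,0,0,0.3],[0,0,0,0,0,0,0.3],[0,0,0,0,0,0,0.3]]]'; python3 to.py .426 .247 .0443 92.6;python3 -m pendant '[[[0,0,0,0,0,0,0.62],[0,0,0,0,0,0,0.62],[0,0,0,0,0,0,0.62],[0,0,0,0,0,0,0.62],[0,-2,0,0,0,0,0.62],[0,-4,0,0,0,0,0.62],[0,-4,0,0,0,0,0.62],[0,-4,0,0,0,0,0.62],[0,-4,0,0,0,0,0.62],[0,-4,0,0,0,0,0.62],[0,-4,0,0,0,0,0.62],[0,-4,0,0,0,0,0.62]]]'; python3 - <<'E'
from h import *
import pickle
o=ctrl.get_obs();s=snapshot('wrist');save(s['image'],'w21.png');t=snapshot('side');save(t['image'],'s21.png')
tt=snapshot('top');save(tt['image'],'t21.png')
E
```

```text
clock: 48.03
tool_pos: [0.4255, 0.2475, 0.0443]
orientation: [-90.0, -0.0, 92.5]
force: [-3.4, -0.2, 5.9]
opening: 0.0414
clock 48.03 tool shift cm [-0.05  0.   -0.05] open 0.0414
ry -0.09 tilt err [-0.02 -0.02]
shift if turned first [-0.05  0.   -0.05]
clock: 49.03
tool_pos: [0.4252, 0.2469, 0.346]
orientation: [-90.0, -0.0, 92.5]
force: [1.0, 1.1, -0.1]
opening: 0.0543
```

View pics/w21.png

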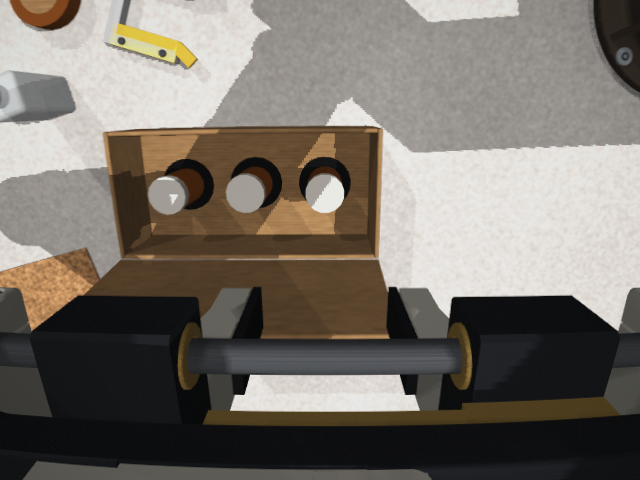

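View pics/s21.png

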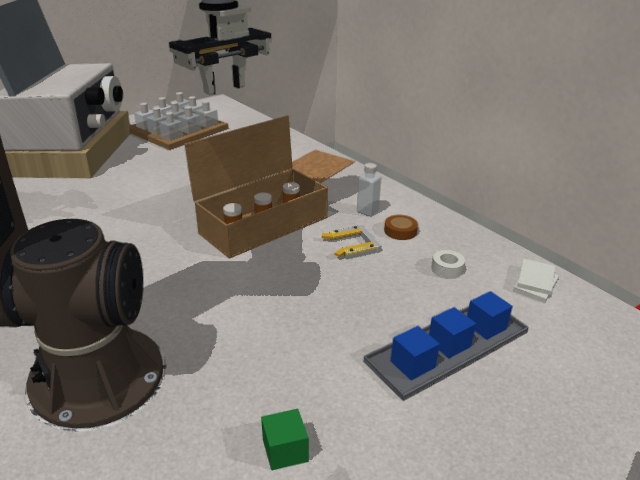

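View pics/t21.png

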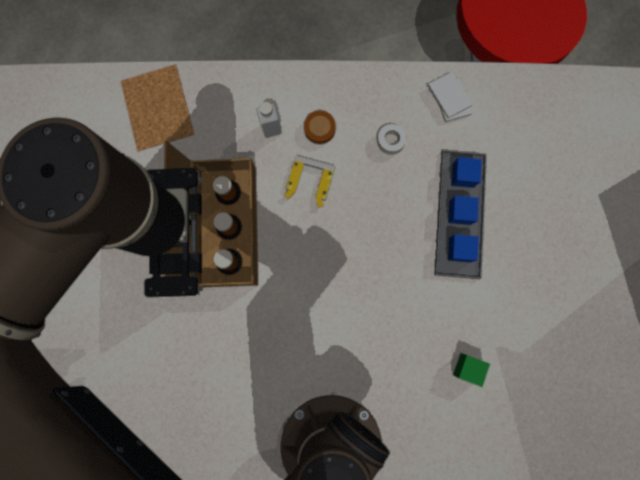

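All three jars stand in the carton (white caps at (169,196), (247,193) and (325,191) in the wrist view), and the three hoods are in the tray. Next I'll close the fingers and move behind the flap.

```bash
python3 -m pendant '[[[3.38,0,-1.75,0,0,0,0],[3.38,0,-1.75,0,0,0,0],[3.38,0,-1.75,0,0,0,0],[3.38,0,-1.75,0,0,0,0],[3.38,0,-1.75,0,0,0,0],[0,0,0,0,0,0,0],[0,0,0,0,0,0,0],[0,0,0,0,0,0,0],[0,0,0,0,0,0,0]]]'; python3 to.py .505 .42 .2 92.6; python3 - <<'E'
from h import *
s=snapshot('side');save(s['image'],'s22.png');s=snapshot('wrist');save(s['image'],'w22.png')
E
```

```text
clock: 49.93
tool_pos: [0.5054, 0.4193, 0.3434]
orientation: [-90.0, 0.0, 92.5]
force: [-0.2, -0.7, 0.6]
opening: 0.0024
clock 49.93 tool shift cm [ 0.08 14.34  0.03] open 0.0024
ry -0.13 tilt err [0.02 0.03]
shift if turned first [ 0.07 14.34  0.04]
```

View pics/s22.png

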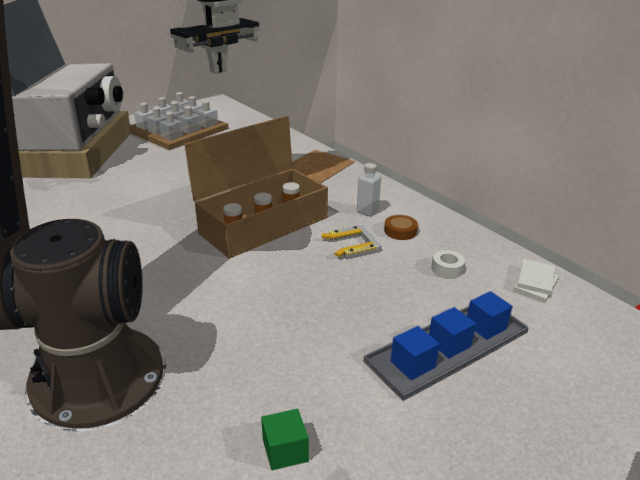

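View pics/w22.png

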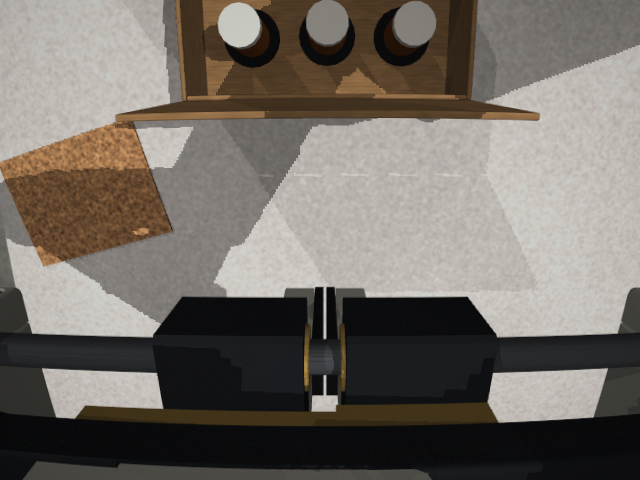

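```bash
python3 -m pendant '[[[0,3.7,0,0,0,0,0],[0,3.7,0,0,0,0,0],[0,3.7,0,0,0,0,0],[0,3.6,0,0,0,0,0],[0,0,0,0,0,0,0],[-1.5,0,0,0,0,0,0],[-1.5,0,0,0,0,0,0],[-1.5,0,0,0,0,0,0],[-1.5,0,0,0,0,0,0],[-1.5,0,0,0,0,0,0],[-1.5,0,0,0,0,0,0],[-1.4,0,0,0,0,0,0]]]';python3 -m pendant '[[[0,0,0,0,0,0,0],[0,0,0,0,0,0,0]]]';  python3 - <<'E'
from h import *
s=snapshot('side');save(s['image'],'s23.png');print(ctrl.get_obs()['force'])
E
```

```text
clock: 51.03
tool_pos: [0.5105, 0.3147, 0.1977]
orientation: [-90.1, -0.1, 92.5]
force: [0.0, 2.1, -0.7]
opening: 0.0005
clock: 51.2
tool_pos: [0.5103, 0.3148, 0.1971]
orientation: [-90.0, -0.0, 92.4]
force: [0.3, 0.3, 1.2]
opening: 0.0006
[-0.48183234  0.36777795  0.75459101]
```

View pics/s23.png

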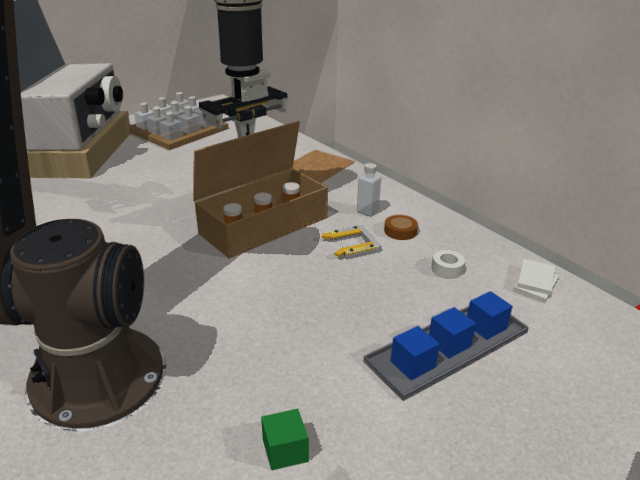

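```bash
python3 -m pendant '[[[-1.2,0.47,0,0,0,0,0],[-1.2,0.47,0,0,0,0,0],[-1.2,0.47,0,0,0,0,0],[-1,0.77,0,0,0,0,0],[-1,0.77,0,0,0,0,0],[-1,0.77,0,0,0,0,0],[0,0,0,0,0,0,0],[0,0,0,0,0,0,0]]]'; python3 - <<'E'
from h import *
s=snapshot('side');save(s['image'][60:300,130:450],'s24.png')
E
```

```text
clock: 51.92
tool_pos: [0.5127, 0.249, 0.1587]
orientation: [-89.9, 0.1, 92.4]
force: [-0.3, -0.0, 0.3]
opening: 0.0005
```

View pics/s24.png

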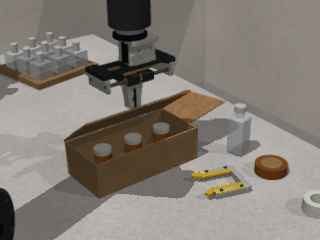

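```bash
python3 -m pendant '[[[-0.7,1.1,0,0,0,0,0],[-0.7,1.1,0,0,0,0,0],[-0.7,1.1,0,0,0,0,0],[-0.4,1.2,0,0,0,0,0],[-0.2,1.2,0,0,0,0,0],[-0.2,0.8,0,0,0,0,0],[0,0.4,0,0,0,0,0],[0,0,0,0,0,0,0],[0,0,0,0,0,0,0]]]'; python3 to.py .51 .22 .089; python3 - <<'E'
from h import *
s=snapshot('side');save(s['image'][60:300,130:450],'s25.png')
E
```

```text
clock: 52.72
tool_pos: [0.5143, 0.2212, 0.0913]
orientation: [-90.0, 0.0, 92.5]
force: [-2.1, -2.3, 5.4]
opening: -0.0
clock 52.72 tool shift cm [-0.1   0.23  0.43] open -0.0
```

View pics/s25.png

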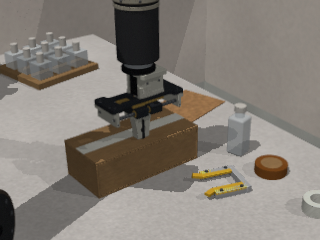

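```bash
python3 -m pendant '[[[-1,0,0,0,0,0,0],[-1,0,0,0,0,0,0],[0,0.15,0,0,0,0,0],[0,0.1,0,0,0,0,0],[0,0,0,0,0,0,0],[0,0,0,0,0,0,0]]]'; python3 -m pendant '[[[0,0.1,0,0,0,0,0],[0,0,0,0,0,0,0],[0,0,0,0,0,0,0],[0,0,0,0,0,0,0]]]'
```

```text
clock: 53.27
tool_pos: [0.5161, 0.2006, 0.0908]
orientation: [-90.1, -0.0, 92.5]
force: [-6.7, -3.2, 23.2]
opening: 0.0002
clock: 53.6
tool_pos: [0.5162, 0.2007, 0.0907]
orientation: [-90.2, -0.0, 92.5]
force: [-9.6, -4.2, 31.4]
opening: 0.0007
```

```bash
python3 -m pendant '[[[0,-2,0,0,0,0,0],[0,-4,0,0,0,0,0],[0,-4,0,0,0,0,0],[0,-4,0,0,0,0,0],[0,-4,0,0,0,0,0],[0,-4,0,0,0,0,0],[0,-4,0,0,0,0,0],[-3,0,0,0,0,0,0],[-3,0,0,0,0,0,0],[0,0,0,0,0,0,0],[0,0,0,0,0,0,0],[0,0,0,0,0,0,0]]]'; python3 - <<'E'
from h import *
import pickle
s=snapshot('side');save(s['image'],'s26.png');t=snapshot('top');save(t['image'],'t26.png');o=ctrl.get_obs();w=snapshot('wrist');save(w['image'],'w26.png')
pickle.dump((s,t,w,o),open('f.pkl','wb'))
save(cv2.resize(s['image'][150:260,180:345],None,fx=4.5,fy=4.5,interpolation=cv2.INTER_CUBIC),'s26z.png')
E
```

```text
clock: 54.6
tool_pos: [0.5176, 0.1407, 0.3468]
orientation: [-90.0, 0.0, 92.4]
force: [-1.0, 1.8, 0.2]
opening: 0.0004
```

View pics/s26.png

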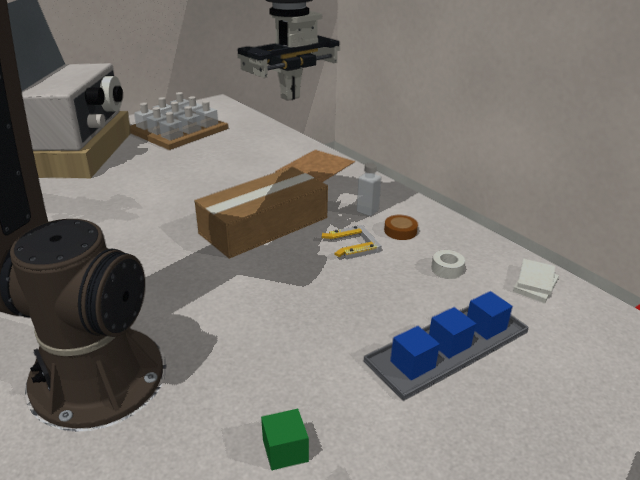

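View pics/s26z.png

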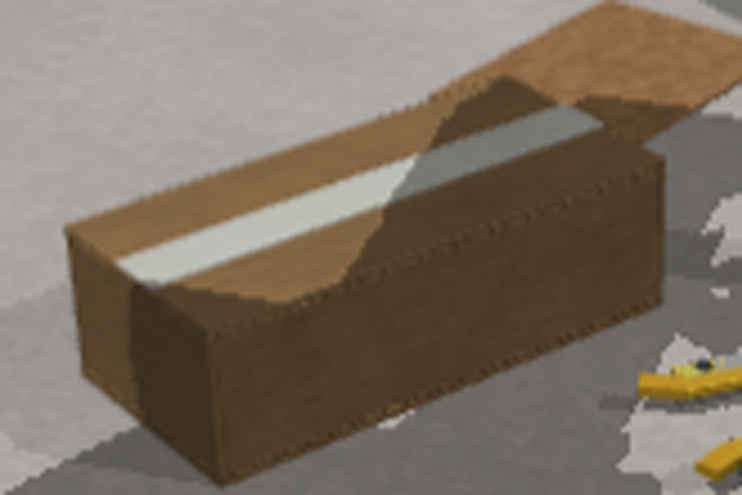

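View pics/t26.png

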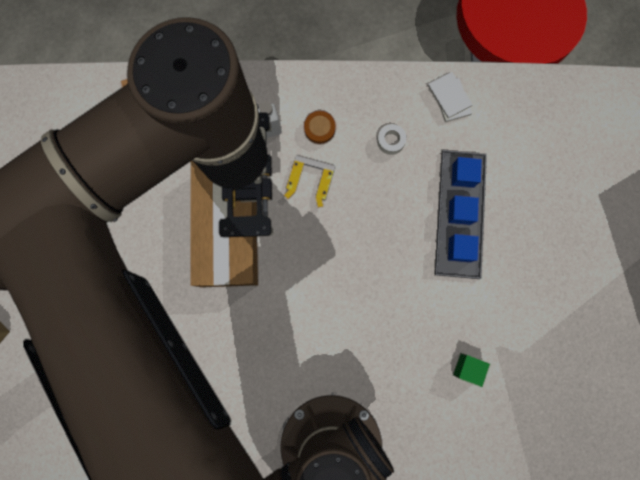

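```bash
python3 - <<'E'
from h import *
import pickle
s,t,w,o=pickle.load(open('f.pkl','rb'))
c=np.array([.5495,-.3124]);a=np.radians(-4.5);u=np.array([np.cos(a),np.sin(a)]);v=np.array([-u[1],u[0]])
ct,cs=cam(t),cam(s)
for x,y,r,q in ((.643,-.32,(450,152,36,38),None),(.5495,-.312,(446,191,38,36),None),(.458,-.306,(446,230,38,36),(385,322,58,60))):
    V=[(ct,t['image'],r)]+([(cs,s['image'],q)] if q else [])
    f=fithood(V,x,y,zf=.004,yaws=np.radians([-5])); d=f.x[:2]-c; print(f.x[:2].round(3),'tray xy',(d@u).round(3),(d@v).round(3),round(f.fun,2))
for n in ['label_roll','clear_bottle','tape_roll']:
    q=silhouettes(t,n)
    if q: print(n,q[0]['bbox'])
E
```

```text
[ 0.645 -0.322] tray xy 0.096 -0.002 0.05
[ 0.552 -0.311] tray xy 0.002 0.001 0.05
[ 0.46  -0.307] tray xy -0.09 -0.002 0.21
label_roll [379.2, 126.2, 26.5, 26.0]
clear_bottle [255.3, 100.6, 25.8, 34.5]
tape_roll [306.7, 111.8, 29.8, 34.9]
```

```bash
python3 - <<'E'
from h import *
print(ctrl.close_job(), ctrl.get_obs()['clock'])
E
```

```text
the job is handed in; nothing more can be done
the job is handed in; nothing more can be done
```

The job is handed in at about 55 s of the 210 s allowed. All three jars are bare and upright in the carton, its flap is shut, and all three hoods stand in the tray. The hand-in reports no verdict, so the checks below are my own measurements.

For each hood I gripped it, slid the jar into the jig, lifted the hood off and stood it in the tray. I then drew the bare jar out past the mouth and put it in the carton. Finally I pushed the flap over from behind and pressed it down with about 30 N.

**Last checks:**
- **Hoods:** they stand at tray x of about +0.096, +0.002 and −0.090 m, all with y within 2 mm of the centre line.
- **Jars:** all three were upright in a row along the carton just before I closed the flap. Jar 1, which I measured, was within 1 mm of where I put it. I did not look inside again after the flap was shut.
- **Flap:** while I was pressing, the fingertip was at 0.0907 m, which matches a fully shut flap (0.091 m). The side picture after I withdrew shows no gap.
- **Bystanders:** their boxes in the top picture are within about 3 pixels (roughly 7 mm) of where they started.

**Disagreements and oddities:**
- **Tray position:** the first estimates from the top and side cameras differed by about 7 mm, so I used the wrist camera's fit.
- **Jig length:** the visible yellow ledges measured 72–75 mm, not 80 mm, which left the jig's seat uncertain by about 3 mm along its length. This caused no trouble.
- **Near hood:** its final fit was poorer than the other two (residual 0.21, against 0.05), though its position agrees with where I released it.
- **Knocked jar:** I never saw the announced knock to a jar.

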